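Load the plate warmer and set its selector

ROBOT

A 6-joint arm with a two-finger parallel gripper is mounted at the origin on the work surface. World frame = base frame: x ahead of the robot, y to its left, z up, the work surface at z = 0. Lengths are in mm, angles in rad, forces in N, time in s.
With the tool pointing down it reaches from about 350 to 775 mm from the base axis. Payload 7.3 kg.
Tool frame: the origin (TCP) lies midway between the tips of the shut fingers; the grasp point (between the pads) lies 19 mm behind it; z points along the fingers, y is the line along which they close (so a half turn about z gives the same grasp; the last joint's range is limited). The gripper opens to 92 mm and grips with 3 to 60 N. Pads are 19 mm wide; open, the fingers measure 130 mm over their backs; the gripper's body (75 mm by 190 mm) begins 47 mm behind the grasp point.
Start: joints at [-1.482, 0.342, 1.524, -0, 1.275, -0.146], TCP at [122.162, -510.609, 226.741] pointing down, gripper open.
Joint ranges: [-2.53, 2.53], [-0.77, 2.02], [0.04, 2.7], [-1, 4.14], [0.28, 2.66], [-3.11, 3.11]. Speed limits (rad/s): [2.57, 2.57, 3.14, 3.14, 3.14, 3.14].

INTERFACE

Orientations are given as [roll, pitch, yaw] about the fixed x, y, z axes, in that order (R = Rz(yaw) Ry(pitch) Rx(roll)).
In Python, from plant import bot gives the robot as it stands. The module is installed in compiled form; this text tells all that it offers.
- The arm moves only by the shell command python3 -m crank 'ROWS' [OPENING]. ROWS is JSON, a list of rows, each a list of 6 numbers: the shift along the tool's x, y, z in m, then the turn, a rotation vector about the tool's x, y, z in rad. In form: [[dx, dy, dz, wx, wy, wz], ...]. A call has 1 to 5 rows; each row shifts and turns the commanded pose from where the row before left it, along the tool's axes as they then stand; what a row does not reach is not made up. A row lasts 1/8 s, in which the tool goes at most 62.5 mm and 10.7 degrees, less where a joint would pass 70% of its speed; a pose out of reach is approached as far as the arm can. A call is refused whole if a number of a shift passes 0.0625 or a number of a turn 0.188, either way. A call with a gripper value outside its range is refused whole. OPENING is the opening in per cent of the stroke, from 0 (shut) to 100 (fully open), set as the call begins (- or left out, the last holds). The fingers move at their own pace and stop on an object; the grip force is fixed at half the most. Time passes only in rows, so rows that do not move let the fingers close. It gives the time, the measured TCP pose, the force, the opening and the grip force at its end, in the units of the state.
- bot.get_obs(): the state, without advancing time (a new reading comes with each control period).
- bot.capture(name): name is "scene" or "top" or "wrist"; returns a dict with "color" (384x512x3 uint8, blue, green, red), "fov_y" (degrees; the focal length in pixels is half the picture's height over the tangent of half this angle, whatever the lens; pixels are square), "cx", "cy" (the principal point, pixels), "extrinsics" (4x4, takes a point from world to camera coordinates); the wrist camera has in their place "tool_from_camera" (4x4, takes a point from camera to tool coordinates, whose origin is the TCP and whose axes are the flange's). Camera axes: x right, y up, looking along -z (the intrinsics and any distortion apply to the point x, -y, -z); pixel columns grow to the right and rows downward; lengths in mm; the calibration is good to about 2 mm. The wrist camera is an equidistant fisheye: a pixel r from the principal point sees the ray r / f radians off the axis. A picture is of the moment at which its call begins: read the wrist's pose just before it. There is no depth.
- bot.close_job(): hands the job in; it is judged then, once.
The state is a dict: "time": time; "joint_positions": joint angles; "dq": joint speeds; "tau": joint torques, N m; "tool_pos": TCP position; "tcp_rot": TCP orientation; "contact_force": force on the tool from outside, world axes, zero at the start; "moment": the same for the moment, N m; "grip_width": finger opening in mm; "finger_force": force on a finger pad.
Only numpy, scipy, OpenCV 4.12 (cv2) and the standard library are available. Lean on these libraries where they do the work, as an engineer would, in place of code of your own. Each camera call takes 0.05 s, during which the arm holds its last target. There are 200 camera calls.

TASK

First switch the plate warmer off by turning its dial back to the end stop. With it off, take the plate lifter from its mat and, sliding its blade under each plate without touching the plates with the fingers, move every plate from the rack to the warmer, one squarely across the rails of each lane, midway along them. Then turn the dial up from the stop by one click for every plate loaded; the lifter must finish lying back in the middle of its mat, and everything else on the bench stays where it is.

Things in the scene. Friction and masses are not known exactly. Their poses are not given: they have to be found in the camera images.
- plate1: one of two or three like white well plates (one of the three may be absent), flat solid slab 127 (x) x 85.5 (y) x 14.4 mm, 0.09 kg, too wide for the gripper. Origin: centre of the underside; x along its length, which runs along the rails it lies on. At the start it lies across a pair of rails of the rack, a short side towards the robot
- plate2: one of two or three like white well plates (one of the three may be absent), flat solid slab 127 (x) x 85.5 (y) x 14.4 mm, 0.09 kg, too wide for the gripper. Origin: centre of the underside; x along its length, which runs along the rails it lies on. At the start it lies across a pair of rails of the rack, a short side towards the robot
- plate3: one of two or three like white well plates (one of the three may be absent), flat solid slab 127 (x) x 85.5 (y) x 14.4 mm, 0.09 kg, too wide for the gripper. Origin: centre of the underside; x along its length, which runs along the rails it lies on. At the start it lies across a pair of rails of the rack, a short side towards the robot
- lane1 (a point): centre of the first of the warmer's three lanes (lane1 farthest from the dial, lane3 beside it; 105 mm apart), at rail-top height, 70 mm above the bench, midway along the rails. x along the rails, away from the robot; y to the left; z up. Rails 140 mm long and 14 mm thick, inner faces at y = +-30 mm, outer at +-44 mm, standing 30 mm above the deck
- lane2 (a point): centre of the second of the warmer's three lanes (lane1 farthest from the dial, lane3 beside it; 105 mm apart), at rail-top height, 70 mm above the bench, midway along the rails. x along the rails, away from the robot; y to the left; z up. Rails 140 mm long and 14 mm thick, inner faces at y = +-30 mm, outer at +-44 mm, standing 30 mm above the deck
- lane3 (a point): centre of the third of the warmer's three lanes (lane1 farthest from the dial, lane3 beside it; 105 mm apart), at rail-top height, 70 mm above the bench, midway along the rails. x along the rails, away from the robot; y to the left; z up. Rails 140 mm long and 14 mm thick, inner faces at y = +-30 mm, outer at +-44 mm, standing 30 mm above the deck
- warmer: plate warmer, fixed: white body with a deck 180 (x) x 330 (y) mm, 40 mm high; origin under its centre. Each lane is a pair of upright rails, open at front, back and top; a plate rests across both. A grey console 60 mm high with the dial adjoins its left (+y) end, dial axis at x = -15, y = 222 mm
- rack: aluminium rack the plates start on, fixed; base 160 x 330 x 10 mm, origin under its centre, x along the rails away from the robot, y to the left. Three pairs of rails like the warmer's, centred at y = -105, 0 and 105 mm, rail tops 45 mm above the bench and 35 mm above the base; open front, back and top
- lifter: plate lifter (spatula), loose, 0.22 kg, 195 mm long, lying flat on the mat: steel blade 100 x 44 x 3 mm (x = 0 to 100 mm), neck 16 mm wide, 6 mm high, and an upright grip block 30 (x) x 24 (y) x 95 mm high centred at x = -80 mm, foot level with the blade's underside. Origin on the underside where the blade begins; x to the blade's tip, z up. Centre of mass near the block
- lifter_grip (a point): point to take the lifter by: inside the grip block, 70 mm above its underside, 25 mm below the block's top; the block is 24 mm thick along the lifter's y
- lifter_tip (a point): middle of the blade's front edge, on the underside
- mat: dark rubber mat 130 (x) x 280 (y) x 2 mm, fixed on the bench in front of the robot, where the lifter is kept. Origin under its centre
- dial (a joint): selector dial on the console, rad; 0 is its end stop (off), it grows clockwise seen from above, to a second stop at 3.14. Seven sprung positions, one click = 0.524 rad (30 degrees); let go, it snaps into the nearest. About 0.1 N m carries it over a click. Starts between click 3 and 5
- dial_grip (a point): on the dial's vertical axis, 32 mm above the console's top and 12 mm below the top of the dial's bar. The black bar is 52 mm long, 14 mm thick and 34 mm high, on a disc of 56 mm diameter; x runs along the bar, and the white pointer line is on the bar's -x half (at the stop it points to the robot side, along the warmer's -x)
- bottle_a: bystander, leave it alone: reagent bottle, 86 mm diameter, 180 mm high, on the left. Origin under its centre
- bottle_b: bystander, leave it alone: reagent bottle, 72 mm diameter, 180 mm high, behind the gap between rack and warmer. Origin under its centre
- bottle_c: bystander, leave it alone: amber bottle, 80 mm diameter, 160 mm high, on the right. Origin under its centre
- beaker: bystander, leave it alone: glass beaker, 70 mm diameter, 90 mm high, on the left. Origin under its centre
- vial_tray: bystander, leave it alone: low divided tray 100 x 70 x 30 mm, in front of the warmer on the right. Origin under its centre
- jar: bystander, leave it alone: small jar, 56 mm diameter, 70 mm high, behind the warmer. Origin under its centre

How it is judged:
By the outcome, as a careful person would: the job done as asked, in the order asked, and still so for the second after the job is handed in, with the robot touching nothing.
Of plate1, plate2, plate3 only 2 to 3 are there at a start; the rules pass over those that are not, and their reading is None.
At some moment in a run one of lifter may be knocked a few centimetres aside while the robot is not near it.
It also fails if it takes over 210 s, if anything falls off the work surface, if the arm or the gripper's body presses on something with over 40 N, if the wrist force passes 120 N, or if a joint passes its speed limit or range.

## Working session

There is one attempt and no reset: what is moved stays moved. The work goes in short steps, Python scripts to look and compute and a shell command to move; the robot and the scene stay as the last step left them, time stands still between calls to the robot, and variables do not carry over. Pictures are saved under pics/ and viewed, at most 14 in all, crops included, and the job is handed in when it is done.

```bash
mkdir -p pics; python3 - <<'E'
from plant import bot
import cv2,numpy as np,pickle
o=bot.get_obs();print({k:np.round(v,3).tolist() for k,v in o.items()})
d={}
for n in("scene","top","wrist"):
    c=bot.capture(n);d[n]=c;cv2.imwrite(f"pics/{n}0.png",c["color"])
    print(n,c["fov_y"],c["cx"],c["cy"],np.round(c.get("extrinsics",c.get("tool_from_camera")),3).tolist(),c.keys())
pickle.dump(d,open("d0.pkl","wb"))
E
```

```text
{'time': 0.0, 'joint_positions': [-1.482, 0.343, 1.525, -0.0, 1.275, -0.146], 'dq': [-0.002, 0.001, -0.001, -0.002, -0.002, -0.002], 'tau': [0.002, -43.124, -24.422, 0.072, 0.056, -0.0], 'tool_pos': [122.127, -510.176, 226.022], 'tcp_rot': [-3.14, -0.0, 0.235], 'contact_force': [-0.312, -1.522, -0.185], 'moment': [-0.074, 0.021, 0.005], 'finger_force': 0.0, 'grip_width': 91.71}
scene 43.769645508777316 256.630179807066 190.86338539586376 [[-0.805, 0.594, 0.007, 474.102], [-0.487, -0.667, 0.563, 252.755], [0.339, 0.45, 0.826, -2006.925], [0.0, 0.0, 0.0, 1.0]] dict_keys(['color', 'fov_y', 'cx', 'cy', 'extrinsics'])
top 55.384418565769046 256.4960028100433 188.1220166977444 [[-0.014, -1.0, -0.01, 1.692], [0.991, -0.015, 0.134, -593.393], [-0.134, -0.008, 0.991, -1295.923], [0.0, 0.0, 0.0, 1.0]] dict_keys(['color', 'fov_y', 'cx', 'cy', 'extrinsics'])
wrist 65.70646984690485 256.47034700142393 192.63428185247585 [[-0.0, 0.969, 0.247, 66.345], [1.0, 0.001, -0.0, 0.084], [-0.001, 0.247, -0.969, -158.743], [0.0, 0.0, 0.0, 1.0]] dict_keys(['color', 'fov_y', 'cx', 'cy', 'tool_from_camera'])
```

View pics/top0.png

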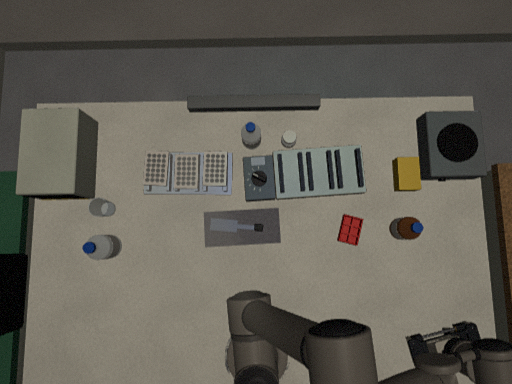

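View pics/scene0.png

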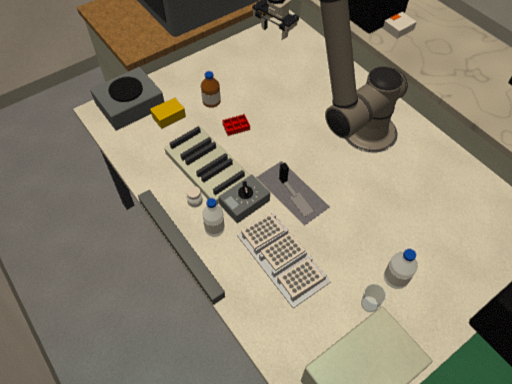

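The top view shows three plates on the rack (left, about px 155–215,170), the dial at (259,177), the warmer (320,172), and the lifter on its mat with the blade toward +y (block about 259,227). I'll enlarge the region and detect the features.

```bash
cat > h.py <<'E'
import numpy as np,cv2,pickle
from scipy.spatial.transform import Rotation as R
def ray(c,u,v):
    f=192/np.tan(np.radians(c["fov_y"]/2));E=c["extrinsics"]
    d=np.array([(u-c["cx"])/f,-(v-c["cy"])/f,-1]);return -E[:3,:3].T@E[:3,3],E[:3,:3].T@d
def px(c,u,v,z):
    o,d=ray(c,u,v);return (o+d*(z-o[2])/d[2])[:2]
def proj(c,p):
    f=192/np.tan(np.radians(c["fov_y"]/2));q=c["extrinsics"]@np.append(p,1)
    return c["cx"]+f*q[0]/-q[2],c["cy"]+f*q[1]/q[2]
def T(o):
    M=np.eye(4);M[:3,:3]=R.from_euler("xyz",o["tcp_rot"]).as_matrix();M[:3,3]=o["tool_pos"];return M
def wpx(c,M,u,v,z):
    f=192/np.radians(c["fov_y"]/2) if 0 else 192/np.tan(np.radians(c["fov_y"]/2))
    a,b=u-c["cx"],v-c["cy"];r=np.hypot(a,b);t=r/f
    d=np.array([np.sin(t)*a/r,-np.sin(t)*b/r,-np.cos(t)])
    X=M@c["tool_from_camera"];d=X[:3,:3]@d;o=X[:3,3];return (o+d*(z-o[2])/d[2])[:2]
def wproj(c,M,p):
    f=192/np.tan(np.radians(c["fov_y"]/2));q=np.linalg.inv(M@c["tool_from_camera"])@np.append(p,1)
    x,y,z=q[0],-q[1],-q[2];t=np.arctan2(np.hypot(x,y),z);s=f*t/np.hypot(x,y);return c["cx"]+s*x,c["cy"]+s*y
def plan(target,rpy):
    "shift in current tool axes (m) and rotvec to a target pose"
    from plant import bot
    o=bot.get_obs();M=T(o);d=M[:3,:3].T@(np.array(target)-M[:3,3])/1e3
    w=(R.from_matrix(M[:3,:3]).inv()*R.from_euler("xyz",rpy)).as_rotvec();return np.round(d,4),np.round(w,4)
E
python3 - <<'E'
from h import *
d=pickle.load(open("d0.pkl","rb"));c=d["top"]
im=c["color"][135:260,130:390];cv2.imwrite("pics/t1.png",cv2.resize(im[:, :],None,fx=3.05,fy=3.05,interpolation=cv2.INTER_CUBIC))
E
```

```text
(no output)
```

View pics/t1.png

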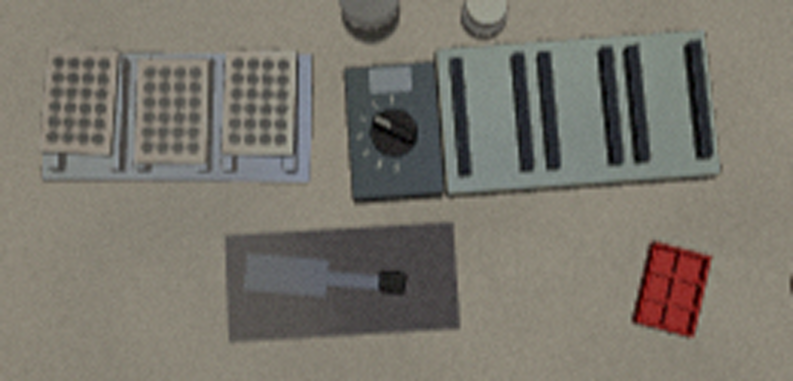

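The crop shows the dial pointer up and left (about click 4), the lifter (blade left, block at 392,282), and all three lanes of the warmer empty. Now a rough localisation.

```bash
python3 - <<'E'
from h import *
d=pickle.load(open("d0.pkl","rb"));c=d["top"]
def q(p,z):return np.round(px(c,130+(p[0]+.5)/3.05-.5,135+(p[1]+.5)/3.05-.5,z),0).tolist()
for n,p,z in[("mat",(226,237),2),("mat",(453,224),2),("mat",(459,328),2),("mat",(230,341),2),
("tipL",(246,254),4),("tipR",(244,292),4),("bl",(328,260),4),("bl",(327,299),4),("block",(393,282),97),("dial",(393,130),104),
("w",(437,48),40),("w",(706,32),40),("w",(719,173),40),("w",(447,195),40),("rack",(312,52),10),("rack",(308,182),10),("rack",(41,181),10),
("p1",(48,52),59),("p1",(119,54),59),("p1",(110,156),59),("p1",(40,150),59),("p2",(138,60),59),("p2",(211,60),59),("p2",(208,165),59),("p2",(134,161),59),("p3",(225,52),59),("p3",(297,52),59),("p3",(293,157),59),("p3",(223,155),59)]:print(n,q(p,z))
from plant import bot
print(plan([440,-20,260],[np.pi,0,0]))
M=T(bot.get_obs());print(M.round(2).tolist())
E
```

```text
mat [510.0, 191.0]
mat [522.0, -86.0]
mat [396.0, -91.0]
mat [385.0, 186.0]
tipL [489.0, 166.0]
tipR [443.0, 169.0]
bl [480.0, 67.0]
bl [433.0, 68.0]
block [450.0, -12.0]
dial [623.0, -15.0]
w [733.0, -70.0]
w [748.0, -396.0]
w [575.0, -403.0]
w [554.0, -78.0]
rack [738.0, 84.0]
rack [576.0, 90.0]
rack [582.0, 417.0]
p1 [731.0, 398.0]
p1 [728.0, 312.0]
p1 [604.0, 321.0]
p1 [613.0, 404.0]
p2 [720.0, 289.0]
p2 [718.0, 202.0]
p2 [592.0, 204.0]
p2 [598.0, 292.0]
p3 [728.0, 185.0]
p3 [727.0, 99.0]
p3 [600.0, 104.0]
p3 [603.0, 187.0]
(array([ 0.4232, -0.4029, -0.0333]), array([-0.0011,  0.    ,  0.2348]))
[[0.97, 0.23, -0.0, 122.12], [0.23, -0.97, 0.0, -510.3], [0.0, -0.0, -1.0, 226.23], [0.0, 0.0, 0.0, 1.0]]
```

```bash
python3 - <<'E'
from h import *
d=pickle.load(open("d0.pkl","rb"));c=d["top"]
print("cap_b",px(c,250,127,180),"jar",px(c,289,134,70),"beaker",px(c,103,203,90),"bottle a cap",px(c,90,246,178),"tray",px(c,351,229,30))
E
python3 -m crank '[[0.06,-0.06,-0.005,0,0,0.06],[0.06,-0.06,-0.005,0,0,0.06],[0.06,-0.06,-0.005,0,0,0.06],[0.06,-0.05,-0.005,0,0,0.05],[0.06,-0.04,-0.01,0,0,0]]' 0
```

```text
cap_b [780.82196737  10.79174707] jar [ 786.23012863 -128.21650696] beaker [542.0887644  532.04210718] bottle a cap [394.90899557 530.13986347] tray [ 440.38272956 -346.45657326]
time: 0.78
tool_pos: [327.1, -278.5, 250.5]
tcp_rot: [-3.142, 0.0, 0.004]
contact_force: [0.4, -1.6, 0.2]
grip_width: 46.5
finger_force: 0.0
```

```bash
python3 -m crank '[[0.03,-0.06,-0.02,0,0,0],[0.03,-0.06,-0.02,0,0,0],[0.03,-0.06,-0.02,0,0,0],[0.03,-0.06,-0.02,0,0,0],[0,-0.02,0,0,0,0]]' 40; python3 -m crank '[[0,0,0,0,0,0]]'
python3 - <<'E'
from h import *
from plant import bot
o=bot.get_obs();c=bot.capture("wrist");pickle.dump((o,c),open("w1.pkl","wb"));cv2.imwrite("pics/w1.png",cv2.resize(c["color"],(768,576),interpolation=cv2.INTER_CUBIC))
E
```

```text
time: 1.4
tool_pos: [433.8, -42.9, 322.7]
tcp_rot: [3.141, -0.002, 0.009]
contact_force: [-0.0, -1.3, -0.9]
grip_width: 36.9
finger_force: 0.0
time: 1.52
tool_pos: [432.3, -44.3, 321.6]
tcp_rot: [3.142, 0.0, 0.008]
contact_force: [0.7, 0.0, -0.3]
grip_width: 36.9
finger_force: 0.0
```

View pics/w1.png

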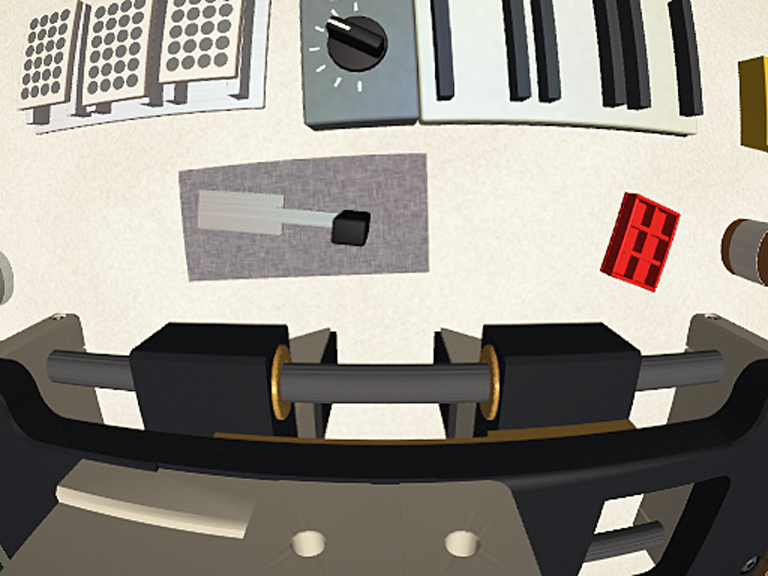

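This wrist view gives the dial (355,40), the lifter (block 351,227; blade tip 199,210), the mat corners, and the front of the warmer. I'll look closer over the dial and warmer before grasping.

```bash
python3 -m crank '[[0.035,0.03,0.0,0,0,0],[0.035,0.03,0,0,0,0],[0.035,0.03,0,0,0,0],[0.005,0.0,0,0,0,0],[0,0,0,0,0,0]]' 40
python3 - <<'E'
from h import *
from plant import bot
o=bot.get_obs();c=bot.capture("wrist");pickle.dump((o,c),open("w2.pkl","wb"));cv2.imwrite("pics/w2.png",cv2.resize(c["color"],(768,576),interpolation=cv2.INTER_CUBIC))
o,c=pickle.load(open("w1.pkl","rb"));M=T(o)
for n,p,z in[("mat",(179,171),2),("mat",(426,154),2),("mat",(428,271),2),("mat",(189,281),2),("tipL",(199,190),3),("tipR",(198,229),3),("neckL",(284,195),3),("neckR",(282,235),3),
 ("blk",(336,211),95),("blk",(369,211),95),("blk",(364,243),95),("blk",(333,240),95)]:
  print(n,wpx(c,M,(p[0]+.5)/1.5-.5,(p[1]+.5)/1.5-.5,z).round(1))
E
```

```text
time: 2.2
tool_pos: [542.2, -135.8, 321.0]
tcp_rot: [-3.141, 0.002, 0.003]
contact_force: [-0.5, 0.4, -0.7]
grip_width: 36.5
finger_force: 0.0
mat [514.1 190.8]
mat [525.1 -87.4]
mat [397.8 -92.1]
mat [385.1 186. ]
tipL [490.7 165.2]
tipR [446.3 168.7]
neckL [481.4  65. ]
neckR [437.5  68.3]
blk [470.   -1.8]
blk [470.  -30.4]
blk [442.  -26.1]
blk [444.6   1.1]
```

View pics/w2.png

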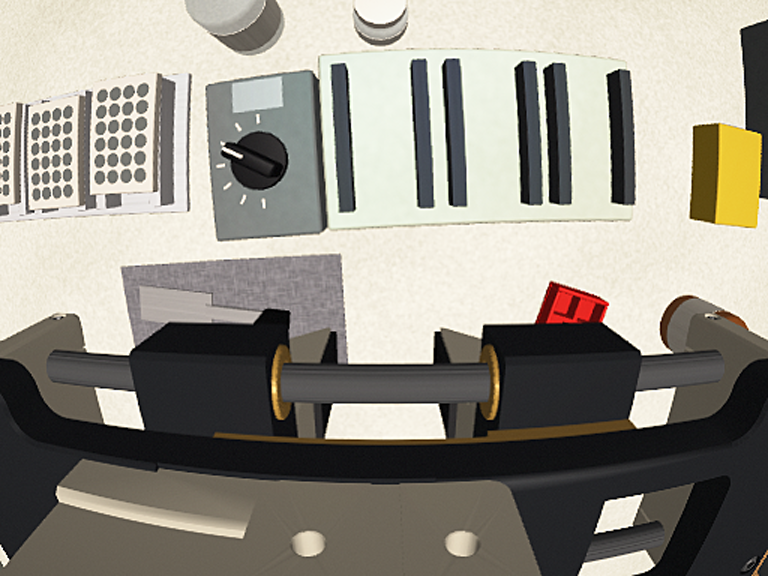

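The wrist picture shows the dial at (255,158) with its pointer to the left and slightly up, the deck corners (319,55) (628,62) (632,220) (329,229), and clear rails. I'll fit the warmer pose.

```bash
python3 - <<'E'
from h import *
from scipy.optimize import least_squares
o,c=pickle.load(open("w2.pkl","rb"));M=T(o)
f=lambda p,z:wpx(c,M,(p[0]+.5)/1.5-.5,(p[1]+.5)/1.5-.5,z)
loc=np.array([[90,165],[90,-165],[-90,-165],[-90,165.]]);obs=np.array([f(p,40) for p in[(319,55),(628,62),(632,220),(329,229)]])
# rail top front/back corners: rail order from dial: lane3 +y rail outer ... 
def w(x,l):
    C,S=np.cos(x[2]),np.sin(x[2]);return np.c_[x[0]+C*l[:,0]-S*l[:,1],x[1]+S*l[:,0]+C*l[:,1]]
s=least_squares(lambda x:(w(x,loc)-obs).ravel(),[655,-235,.05]);x=s.x;print(x,s.fun.round(1))
ends=lambda u0,u1,v,z=70:[f(p,z).round(1).tolist() for p in((u0,v),(u1,v))]
print("back ends rail",ends(331,346,64),ends(411,426,59),ends(443,459,59))
yy=np.array([s0+k for s0 in(105,0) for k in(44,30,-30,-44)]);print("model back",w(x,np.c_[70+0*yy,yy]).round(1).tolist())
print("dial model",w(x,np.array([[-15,222.]])))
a,b=f((223,148),104),f((281,171),104);print("bar ends",a,b,(a+b)/2,"ptr ang",np.arctan2(*(a-b)[::-1]),"expected stop",np.pi+x[2])
print("lanes",w(x,np.array([[0,-105],[0,0],[0,105.]])))
E
```

```text
[ 6.54741395e+02 -2.39130190e+02  5.25598668e-02] [ 1.8  0.7  1.8 -0.1 -1.9 -1.6 -1.7  1.1]
back ends rail [[716.2, -86.1], [715.7, -99.9]] [[720.5, -159.1], [720.9, -172.8]] [[721.6, -188.5], [722.4, -203.4]]
model back [[716.8, -86.7], [717.6, -100.6], [720.7, -160.6], [721.4, -174.5], [722.3, -191.5], [723.1, -205.5], [726.2, -265.4], [727.0, -279.4]]
dial model [[628.09919032 -18.22479598]]
bar ends [638.64345608   4.89402621] [615.77264895 -47.54850012] [627.20805252 -21.32723695] ptr ang 1.15955161535816 expected stop 3.1941525204384176
lanes [[ 660.25764026 -343.98518967]
 [ 654.74139487 -239.13018962]
 [ 649.22514948 -134.27518956]]
```

```bash
python3 -m crank '[[0.0287,-0.039,0.03,0,0,0],[0.0287,-0.039,0.03,0,0,0],[0.0287,-0.039,0.03,0,0,0],[0,0,0.03,0,0,-0.18],[0,0,0.02,0,0,-0.18]]' 55
python3 -m crank '[[0,0,0,0,0,-0.18],[0,0,0,0,0,-0.18],[0,0,0,0,0,-0.18],[0,0,0,0,0,-0.18],[0,0,0,0,0,0]]' 55
python3 - <<'E'
from h import *
print(plan([627.7,-18.5,79],[np.pi,0,1.1]))
E
```

```text
time: 2.88
tool_pos: [627.2, -16.3, 180.7]
tcp_rot: [-3.141, 0.001, 0.373]
contact_force: [-1.0, 0.4, 0.7]
grip_width: 50.3
finger_force: 0.0
time: 3.5
tool_pos: [627.7, -17.3, 182.5]
tcp_rot: [3.141, -0.0, 1.084]
contact_force: [0.1, 0.8, -0.3]
grip_width: 50.7
finger_force: 0.0
(array([-0.0011,  0.0005,  0.1035]), array([ 0.0006, -0.0001, -0.0162]))
```

```bash
python3 -m crank '[[-0.001,0.0005,0.04,0,0,-0.016],[0,0,0.04,0,0,0],[0,0,0.0235,0,0,0],[0,0,0,0,0,0]]' 55
python3 -m crank '[[0,0,0,0,0,0],[0,0,0,0,0,0],[0,0,0,0,0,0],[0,0,0,0,0,0]]' 0
```

```text
time: 4.0
tool_pos: [626.8, -18.4, 76.8]
tcp_rot: [-3.138, 0.001, 1.098]
contact_force: [0.2, -0.1, 0.8]
grip_width: 50.5
finger_force: 0.0
time: 4.5
tool_pos: [627.4, -18.2, 78.7]
tcp_rot: [-3.139, 0.0, 1.1]
contact_force: [-12.2, 6.8, 9.2]
grip_width: 15.0
finger_force: 6.6
```

```bash
python3 -m crank '[[0,0,0,0,0,0],[0,0,0,0,0,-0.18],[0,0,0,0,0,-0.18],[0,0,0,0,0,-0.18],[0,0,0,0,0,-0.18]]' 0
python3 -m crank '[[0,0,0,0,0,-0.18],[0,0,0,0,0,-0.18],[0,0,0,0,0,-0.18],[0,0,0,0,0,-0.18],[0,0,0,0,0,-0.18]]' 0
python3 -m crank '[[0,0,0,0,0,-0.18],[0,0,0,0,0,-0.14],[0,0,0,0,0,-0.05],[0,0,0,0,0,-0.04],[0,0,0,0,0,0]]' 0
python3 -c "
from plant import bot
o=bot.get_obs();print(o['moment'],o['joint_positions'])"
```

```text
time: 5.12
tool_pos: [626.9, -17.2, 78.1]
tcp_rot: [-3.139, -0.004, 1.822]
contact_force: [-6.5, -1.5, 1.6]
grip_width: 26.6
finger_force: 58.8
time: 5.75
tool_pos: [628.6, -18.7, 78.0]
tcp_rot: [3.14, 0.0, 2.723]
contact_force: [5.2, -1.8, -6.1]
grip_width: 23.0
finger_force: 53.4
time: 6.38
tool_pos: [628.9, -18.3, 77.6]
tcp_rot: [3.138, 0.001, 3.121]
contact_force: [5.1, 5.9, -4.3]
grip_width: 32.9
finger_force: 78.6
[ 2.03993859 -1.30718272 -3.66271865] [-0.15267453  0.66971009  1.40525335  0.00398308  1.06594006 -1.70459806]
```

```bash
python3 -m crank '[[0,0,0,0,0,0.1],[0,0,0,0,0,0],[0,0,0,0,0,0],[0,0,-0.04,0,0,0],[0,0,-0.06,0,0,0]]' 80
python3 -m crank '[[-0.0,0,-0.0,0,0,0],[0.04,0,-0.04,0,0,0],[0.04,0,-0.04,0,0,0],[0,0,0,0,0,0]]' 
python3 - <<'E'
from h import *
from plant import bot
o=bot.get_obs();c=bot.capture("wrist");pickle.dump((o,c),open("w3.pkl","wb"));cv2.imwrite("pics/w3.png",cv2.resize(c["color"],(768,576),interpolation=cv2.INTER_CUBIC))
E
```

```text
time: 7.0
tool_pos: [627.1, -18.6, 177.5]
tcp_rot: [-3.141, -0.005, 3.033]
contact_force: [1.4, 0.6, 0.3]
grip_width: 72.8
finger_force: 0.0
time: 7.5
tool_pos: [548.1, -9.6, 261.4]
tcp_rot: [-3.141, 0.005, 3.032]
contact_force: [0.5, -0.2, -0.6]
grip_width: 73.4
finger_force: 0.0
```

View pics/w3.png

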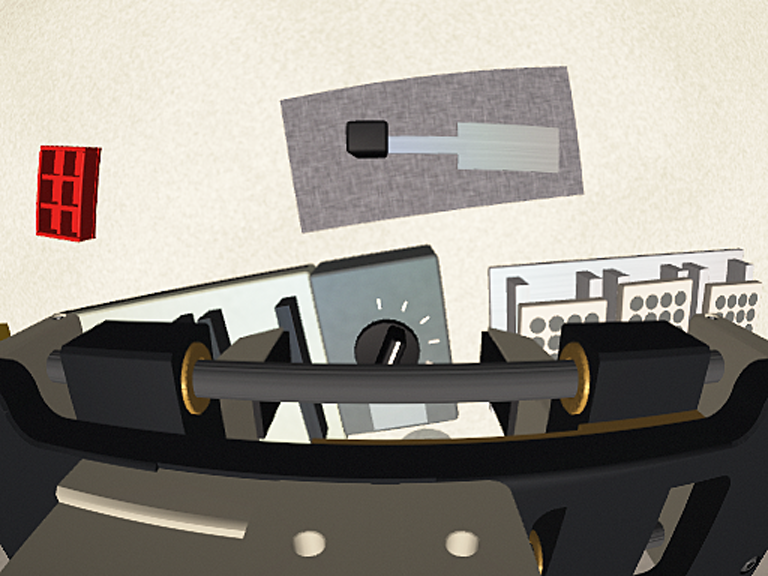

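The dial is partly hidden behind the gripper rail at (388,345), so I'll back off for a clear view.

```bash
python3 -m crank '[[0.05,0.01,0,0,0,0],[0.05,0.01,0,0,0,0],[0,0,0,0,0,0]]' 
python3 - <<'E'
from h import *
from plant import bot
o=bot.get_obs();c=bot.capture("wrist");pickle.dump((o,c),open("w4.pkl","wb"));M=T(o)
print(o["tool_pos"])
u,v=map(int,wproj(c,M,[628,-18.5,80]));print(u,v)
a=cv2.resize(c["color"][max(0,v-50):v+50,u-60:u+60],None,fx=5,fy=5,interpolation=cv2.INTER_CUBIC);cv2.imwrite("pics/w4.png",a)
E
```

```text
time: 7.92
tool_pos: [449.0, 21.9, 256.7]
tcp_rot: [3.142, -0.004, 3.033]
contact_force: [0.7, -0.0, 0.6]
grip_width: 73.9
finger_force: 0.0
[448.95410336  21.93015001 256.70673382]
241 308
```

View pics/w4.png

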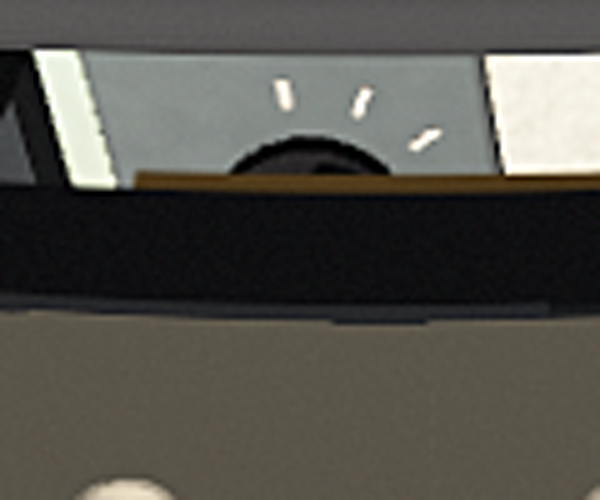

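```bash
python3 - <<'E'
from h import *
o,c=pickle.load(open("w3.pkl","rb"));M=T(o);
A=np.array([628,-18.5,104]);k=6
u0,v0=225,200;a=cv2.resize(c["color"][v0:v0+60,u0:u0+80],None,fx=k,fy=k,interpolation=cv2.INTER_CUBIC)
for n in range(7):
    t=3.194-n*.5236;P=[np.array(wproj(c,M,A+r*np.array([np.cos(t),np.sin(t),0]))) for r in(8,26)]
    q=[tuple(int(round(x)) for x in ((p-[u0,v0]+.5)*k)) for p in P];print(n,q);cv2.circle(a,q[1],3,(0,0,255),-1)
    cv2.putText(a,str(n),q[1],0,.5,(0,0,255))
b=bot=None
d=cv2.resize(a,None,fx=1,fy=1);cv2.imwrite("pics/w3c.png",d)
g=c["color"][v0:v0+60,u0:u0+80].min(2);ys,xs=np.where((g>140));m=(np.hypot((xs+.5)*k-190,(ys+.5)*k-170)<150);print([(int(x*k),int(y*k),int(g[y,x])) for x,y in zip(xs[m],ys[m])][:60])
E
```

```text
0 [(186, 244), (170, 158)]
1 [(207, 246), (241, 164)]
2 [(225, 257), (298, 202)]
3 [(233, 275), (325, 261)]
4 [(231, 294), (316, 322)]
5 [(218, 309), (275, 372)]
6 [(199, 317), (213, 396)]
[(162, 24, 255), (168, 24, 255), (162, 30, 255), (168, 30, 255), (174, 30, 177), (162, 36, 156), (168, 36, 167), (252, 36, 165), (258, 36, 255), (258, 42, 196), (264, 42, 187), (174, 66, 142), (180, 66, 144), (186, 66, 146), (192, 66, 146), (198, 66, 143), (204, 66, 142), (210, 66, 142), (156, 72, 143), (162, 72, 148), (168, 72, 154), (174, 72, 158), (210, 72, 157), (216, 72, 155), (222, 72, 152), (228, 72, 151), (234, 72, 144), (246, 72, 142), (138, 78, 143), (144, 78, 149), (150, 78, 158), (240, 78, 158), (246, 78, 152), (252, 78, 147), (258, 78, 143), (126, 84, 143), (132, 84, 151), (258, 84, 155), (264, 84, 146), (66, 90, 142), (72, 90, 142), (114, 90, 142), (120, 90, 147), (126, 90, 159), (270, 90, 151), (276, 90, 142), (60, 96, 141), (66, 96, 142), (72, 96, 142), (84, 96, 141), (108, 96, 143), (114, 96, 153), (276, 96, 156), (282, 96, 144), (54, 102, 141), (72, 102, 141), (84, 102, 142), (96, 102, 142), (102, 102, 146), (108, 102, 160)]
```

View pics/w3c.png

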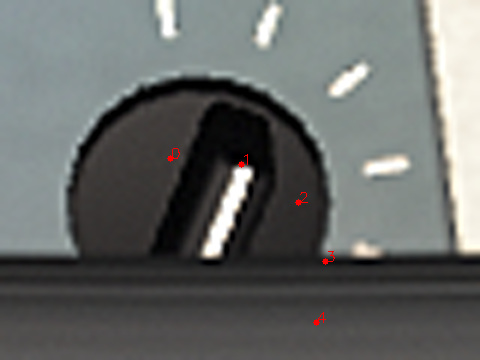

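The overlay shows the dial at click 1 (it slipped in the pads), so I'll regrasp at that angle and turn it slowly to the stop.

```bash
python3 - <<'E'
from h import *
print(plan([628,-18.5,180],[np.pi,0,2.67]))
E
```

```text
(array([-0.1804, -0.0202,  0.0769]), array([-0.0005, -0.0015,  0.3621]))
```

```bash
python3 -m crank '[[-0.045,-0.005,0.019,0,0,0],[-0.045,-0.005,0.019,0,0,0],[-0.045,-0.005,0.019,0,0,0],[-0.0454,-0.0052,0.019,0,0,0.18],[0,0,0,0,0,0.18]]' 55
python3 -m crank '[[0,0,0,0,0,0]]'
python3 - <<'E'
from h import *
print(plan([628,-18.5,79],[np.pi,0,2.67]))
E
```

```text
time: 8.6
tool_pos: [631.0, -20.4, 176.4]
tcp_rot: [-3.139, -0.005, 2.664]
contact_force: [-0.5, 0.5, -0.5]
grip_width: 50.4
finger_force: 0.0
time: 8.72
tool_pos: [629.6, -19.6, 179.7]
tcp_rot: [-3.141, -0.002, 2.672]
contact_force: [-0.5, 0.5, -0.4]
grip_width: 50.5
finger_force: 0.0
(array([0.0017, 0.0004, 0.1007]), array([-0.001 , -0.0024,  0.0022]))
```

```bash
python3 -m crank '[[0.001,0,0.05,0,0,0],[0,0,0.0525,0,0,0],[0,0,0,0,0,0]]' 55
python3 -m crank '[[0,0,0,0,0,0],[0,0,0,0,0,0],[0,0,0,0,0,0],[0,0,0,0,0,0],[0,0,0,0,0,0]]' 0
python3 -m crank '[[0,0,0,0,0,-0.06],[0,0,0,0,0,-0.06],[0,0,0,0,0,-0.06],[0,0,0,0,0,-0.06],[0,0,0,0,0,-0.06]]' 0
python3 -m crank '[[0,0,0,0,0,-0.06],[0,0,0,0,0,-0.06],[0,0,0,0,0,-0.06],[0,0,0,0,0,-0.04],[0,0,0,0,0,0]]' 0
python3 -c "
from plant import bot
o=bot.get_obs();print(o['moment'],o['joint_positions'])"
```

```text
time: 9.1
tool_pos: [625.5, -18.3, 76.1]
tcp_rot: [-3.139, -0.007, 2.674]
contact_force: [0.7, 0.4, -0.4]
grip_width: 50.6
finger_force: 0.0
time: 9.72
tool_pos: [628.7, -17.8, 80.8]
tcp_rot: [3.14, 0.002, 2.671]
contact_force: [2.4, 3.5, 3.8]
grip_width: 13.5
finger_force: 30.0
time: 10.35
tool_pos: [629.8, -18.0, 80.6]
tcp_rot: [3.14, 0.005, 2.97]
contact_force: [9.2, 3.3, -1.3]
grip_width: 17.4
finger_force: 36.3
time: 10.98
tool_pos: [630.1, -18.0, 80.5]
tcp_rot: [3.14, 0.006, -3.095]
contact_force: [7.5, 4.4, -0.4]
grip_width: 21.5
finger_force: 44.8
[ 0.67827756 -1.33673612 -1.47745223] [-0.15118242  0.66608441  1.40332181  0.00256351  1.06673797 -1.76952145]
```

```bash
python3 -m crank '[[0,0,0,0,0,0],[0,0,0,0,0,0],[0,0,0,0,0,0],[0,0,-0.05,0,0,0],[0,0,-0.06,0,0,0]]' 60
python3 -m crank '[[0.02,0,-0.05,0,0,0],[0.02,0,-0.05,0,0,0],[0.02,0,-0.05,0,0,0],[0,0,0,0,0,0]]' 
cat > dialview.py <<'E'
import sys
from h import *
from plant import bot
o=bot.get_obs();c=bot.capture("wrist");pickle.dump((o,c),open(sys.argv[1]+".pkl","wb"));M=T(o)
A=np.array([628,-18.5,104]);k=6
u,v=map(int,wproj(c,M,A));u0,v0=u-45,max(0,v-45);a=cv2.resize(c["color"][v0:v0+90,u0:u0+90],None,fx=k,fy=k,interpolation=cv2.INTER_CUBIC)
for n in range(7):
    t=3.194-n*.5236;p=np.array(wproj(c,M,A+26*np.array([np.cos(t),np.sin(t),0])))
    q=tuple(int(round(x)) for x in ((p-[u0,v0]+.5)*k));cv2.circle(a,q,3,(0,0,255),-1);cv2.putText(a,str(n),q,0,.5,(0,0,255))
cv2.imwrite(f"pics/{sys.argv[1]}.png",a)
E
python3 dialview.py w5
```

```text
time: 11.6
tool_pos: [626.7, -18.6, 189.5]
tcp_rot: [3.141, -0.004, -3.092]
contact_force: [0.6, -0.6, 0.5]
grip_width: 54.8
finger_force: 0.0
time: 12.1
tool_pos: [568.1, -21.8, 344.8]
tcp_rot: [-3.139, 0.009, -3.093]
contact_force: [0.4, -0.5, -0.3]
grip_width: 55.1
finger_force: 0.0
```

View pics/w5.png

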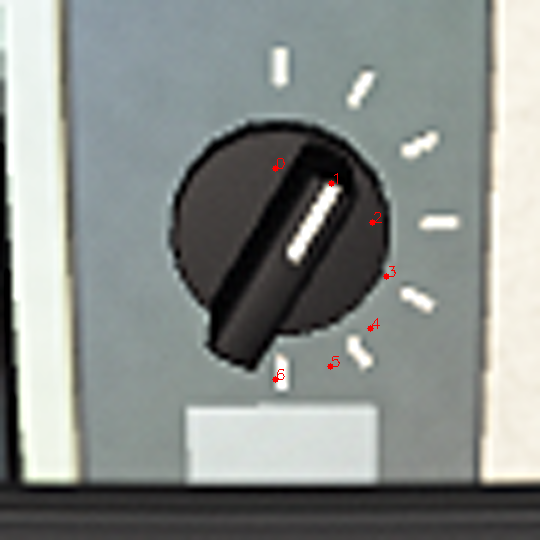

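The dial is still on click 1: the pads yield before the detent does. I'll push the pointer end with the shut fingers instead, which gives a longer lever.

```bash
python3 -m crank '[[-0.019,0.025,0.05,0,0,0],[-0.019,0.025,0.05,0,0,0],[0,0,0.05,0,0,0],[0,0,0.05,0,0,0],[0,0,0,0,0,0]]' 0
python3 - <<'E'
from h import *
print(plan([606,31,80],[np.pi,0,3.19]))
E
```

```text
time: 12.78
tool_pos: [599.9, 30.6, 134.3]
tcp_rot: [3.14, -0.012, -3.092]
contact_force: [0.4, -0.4, 1.0]
grip_width: 9.5
finger_force: 0.0
(array([-0.0067,  0.    ,  0.0542]), array([ 0.0013, -0.0119,  0.0009]))
```

```bash
python3 -m crank '[[-0.004,0,0.03,0,0,0],[0,0,0.024,0,0,0],[0,0,0,0,0,0]]' 0
python3 -m crank '[[0,-0.005,0,0,0,0],[0,-0.005,0,0,0,0],[0,-0.004,0,0,0,0],[0,0,0,0,0,0]]' 0
python3 -m crank '[[0,-0.004,0,0,0,0],[0,-0.002,0,0,0,0],[0,-0.00,0,0,0,0]]' 0
```

```text
time: 13.15
tool_pos: [607.1, 30.4, 85.6]
tcp_rot: [3.141, -0.002, -3.093]
contact_force: [0.5, -0.6, -0.4]
grip_width: 0.4
finger_force: 0.0
time: 13.65
tool_pos: [608.6, 17.1, 86.9]
tcp_rot: [3.14, 0.002, -3.093]
contact_force: [-0.2, 4.4, 3.3]
grip_width: 0.1
finger_force: 2.2
time: 14.02
tool_pos: [608.4, 15.4, 87.0]
tcp_rot: [3.135, 0.001, -3.092]
contact_force: [-2.0, 20.5, 6.7]
grip_width: 0.1
finger_force: 10.4
```

```bash
python3 -m crank '[[0,-0.002,0,0,0,0],[0,-0.000,0,0,0,0]]' 0
python3 -m crank '[[0,-0.002,0,0,0,0],[0,-0.00,0,0,0,0],[0,0,0,0,0,0]]' 0;python3 -m crank '[[0,-0.0,0,0,0,0]]' 0
python3 -c "
from plant import bot
o=bot.get_obs();print(o['moment'],o['joint_positions'])"
```

```text
time: 14.28
tool_pos: [608.4, 14.9, 87.1]
tcp_rot: [3.133, 0.001, -3.092]
contact_force: [-1.7, 25.8, 6.9]
grip_width: 0.7
finger_force: 13.2
time: 14.65
tool_pos: [608.3, 14.5, 87.1]
tcp_rot: [3.131, 0.001, -3.091]
contact_force: [-2.0, 31.7, 9.3]
grip_width: 0.4
finger_force: 16.0
time: 14.78
tool_pos: [608.3, 14.5, 87.2]
tcp_rot: [3.131, 0.001, -3.091]
contact_force: [-1.5, 30.8, 9.7]
grip_width: 0.2
finger_force: 16.0
[ 5.03888331  0.21002916 -0.051405  ] [-0.1079356   0.62547965  1.46233874  0.0127792   1.05440964 -1.73517847]
```

```bash
python3 -m crank '[[0,0.01,0,0,0,0],[0,0.01,-0.02,0,0,0],[0,0,-0.05,0,0,0],[0,0,0,0,0,0]]' 0
python3 - <<'E'
from h import *
print(plan([628,-18.5,140],[np.pi,0,3.19]))
E
```

```text
time: 15.28
tool_pos: [610.0, 26.1, 160.3]
tcp_rot: [-3.14, 0.009, -3.092]
contact_force: [0.7, -0.5, 0.7]
grip_width: 0.6
finger_force: 0.0
(array([-0.0156, -0.0454,  0.0205]), array([-0.0017,  0.0086,  0.001 ]))
```

```bash
python3 -m crank '[[-0.0156,-0.0454,0,0,0,0],[0,0,0.0,0,0,0],[0,0,0,0,0,0],[0,0,0,0,0,0]]' 46
python3 -m crank '[[0,0,0.04,0,0,0],[0,0,0.038,0,0,0],[0,0,0,0,0,-0.1],[0,0,0,0,0,-0.1],[0,0,0,0,0,-0.1]]' 46
python3 -m crank '[[0,0,0.0,0,0,-0.1],[0,0,0.0,0,0,-0.1],[0,0,0,0,0,-0.1],[0,0,0,0,0,-0.05],[0,0,0,0,0,0]]' 46
python3 -c "
from plant import bot
o=bot.get_obs();print(o['moment'],o['joint_positions'])"
```

```text
time: 15.78
tool_pos: [624.9, -17.4, 155.4]
tcp_rot: [3.141, -0.001, -3.092]
contact_force: [0.2, 0.0, -0.2]
grip_width: 36.0
finger_force: 0.0
time: 16.4
tool_pos: [625.3, -17.1, 77.6]
tcp_rot: [3.141, 0.0, -2.788]
contact_force: [2.6, 1.6, -1.7]
grip_width: 42.2
finger_force: 1.8
time: 17.02
tool_pos: [625.2, -17.3, 77.7]
tcp_rot: [3.141, -0.0, -2.442]
contact_force: [-0.6, 0.1, -0.2]
grip_width: 42.1
finger_force: 0.0
[ 0.16461228 -0.14482244  0.01892895] [-1.50159278e-01  6.64210092e-01  1.41591782e+00 -7.00045079e-05
  1.06166995e+00 -2.42056777e+00]
```

```bash
python3 -m crank '[[0,0,-0.05,0,0,0],[0,0,-0.05,0,0,0],[0.02,0,-0.055,0,0,0],[0.02,0,-0.055,0,0,0],[0.02,0,-0.055,0,0,0]]' 
python3 -m crank '[[0,0,0,0,0,0]]'
cat >> dialview.py <<'E'
g=c["color"].min(2);ys,xs=np.where(g>190)
P=np.array([wpx(c,M,x,y,104) for x,y in zip(xs,ys)])-A[:2] if 0 else None
L=[]
for x,y in zip(xs,ys):
    if abs(x-u)<40 and abs(y-v)<40:
        p=wpx(c,M,x,y,104)-A[:2]
        if np.hypot(*p)<27:L.append(p)
L=np.array(L);m=L.mean(0) if len(L) else [0,0];print(len(L),m,"click",(3.194-np.arctan2(m[1],m[0])%(2*np.pi))/.5236)
E
python3 dialview.py w6
```

```text
time: 17.65
tool_pos: [578.6, -56.5, 344.6]
tcp_rot: [-3.141, 0.0, -2.443]
contact_force: [0.7, -0.4, -0.0]
grip_width: 41.9
finger_force: 0.0
time: 17.77
tool_pos: [580.1, -57.3, 348.3]
tcp_rot: [-3.133, 0.006, -2.444]
contact_force: [0.2, 1.0, -0.3]
grip_width: 42.3
finger_force: 0.0
40 [-3.06287644  5.28906148] click 2.0975865029413194
```

View pics/w6.png

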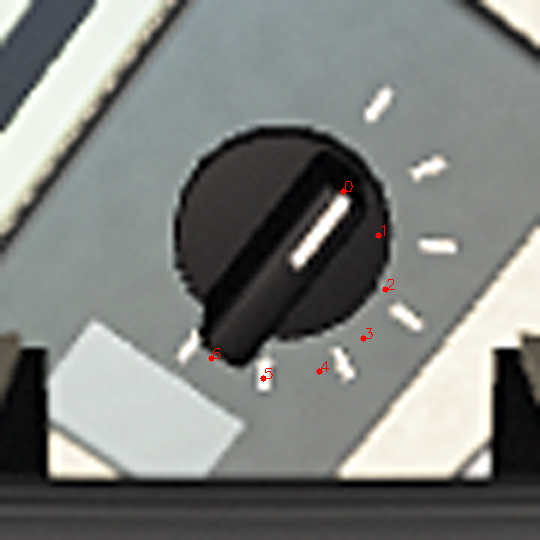

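The dial now points at the stop (click 0). Next I'll rotate toward the lifter's grasp yaw and look at the rack and lifter.

```bash
python3 -m crank '[[0,0,0,0,0,0.18],[0,0,0,0,0,0.18],[0,0,0,0,0,0.18],[0,0,0,0,0,0.18],[0,0,0,0,0,0.18]]' 70
python3 -m crank '[[0,0,0,0,0,0.18],[0,0,0,0,0,0.18],[0,0,0,0,0,0.18],[0,0,0,0,0,0.18],[0,0,0,0,0,0.18]]' 70
python3 -m crank '[[0,0,0,0,0,0.18],[0,0,0,0,0,0.18],[0,0,0,0,0,0.18],[0.058,0.01,0,0,0,0],[0.058,0.01,0,0,0,0]]' 70
python3 -m crank '[[0,0,0,0,0,0],[0,0,0,0,0,0]]'
python3 - <<'E'
from h import *
from plant import bot
o=bot.get_obs();c=bot.capture("wrist");pickle.dump((o,c),open("w7.pkl","wb"));cv2.imwrite("pics/w7.png",cv2.resize(c["color"],(768,576),interpolation=cv2.INTER_CUBIC))
E
```

```text
time: 18.45
tool_pos: [579.1, -55.9, 340.4]
tcp_rot: [3.141, -0.004, 2.935]
contact_force: [0.3, -0.1, -0.2]
grip_width: 64.1
finger_force: 0.0
time: 19.08
tool_pos: [579.1, -55.9, 340.4]
tcp_rot: [-3.139, -0.003, 2.035]
contact_force: [-0.3, 0.2, -0.2]
grip_width: 64.0
finger_force: 0.0
time: 19.7
tool_pos: [607.4, 59.0, 340.5]
tcp_rot: [-3.138, 0.0, 1.499]
contact_force: [1.0, -0.7, 0.1]
grip_width: 64.4
finger_force: 0.0
time: 19.95
tool_pos: [607.2, 58.0, 341.0]
tcp_rot: [-3.139, 0.001, 1.502]
contact_force: [-0.4, -0.9, 0.7]
grip_width: 64.1
finger_force: 0.0
```

View pics/w7.png

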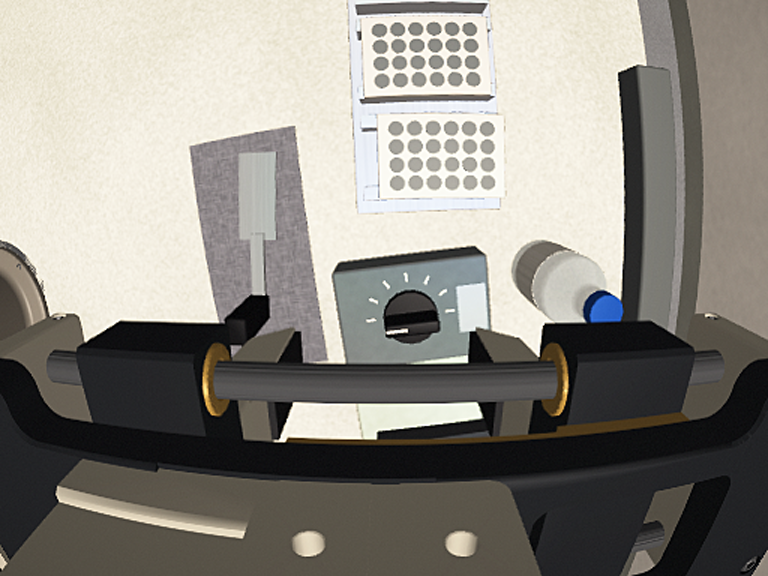

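The wrist view shows two plates: the nearest with corners (377,114) (502,114) (506,198) (378,199), and the next with (362,16)…(492,98). The rack edge runs (358,213)–(500,208) and the lifter blade (240–276, 153–238). The dial pointer is still toward the robot.

```bash
python3 - <<'E'
from h import *
o,c=pickle.load(open("w7.pkl","rb"));M=T(o)
f=lambda p,z:wpx(c,M,(p[0]+.5)/1.5-.5,(p[1]+.5)/1.5-.5,z).round(1)
for n,P,z in[("p3",[(377,114),(502,114),(506,198),(378,199)],59.4),("p2",[(362,16),(487,17),(492,98),(359,96)],59.4),("rack",[(358,213),(500,208)],10),("mat",[(190,147),(295,127)],2),("tip",[(240,153),(276,153)],3),("nb",[(239,236),(274,240)],3),("blk",[(230,314),(268,295)],95),
 ("railfront",[(362,116),(362,130),(364,186),(364,200),(357,18),(357,37),(359,86),(359,103)],45)]:
  q=np.array([f(p,z) for p in P]);print(n,q.tolist(),q.mean(0))
o,c=pickle.load(open("w1.pkl","rb"));M=T(o)
for n,P,z in[("rack w1",[(265,107),(36,133)],10),("p3",[(159,82),(235,78)],59.4),("p2",[(82,103),(145,96)],59.4),("p1",[(21,107),(69,103)],59.4)]:
  q=np.array([f(p,z) for p in P]);print(n,q.tolist())
im=bot=None
E
python3 - <<'E'
import pickle,cv2
o,c=pickle.load(open("w7.pkl","rb"))
cv2.imwrite("pics/w7c.png",cv2.resize(c["color"][0:150,220:350],None,fx=4,fy=4,interpolation=cv2.INTER_CUBIC))
E
```

```text
p3 [[608.0, 187.6], [732.0, 182.9], [731.4, 97.7], [603.0, 103.3]] [668.6   142.875]
p2 [[600.2, 292.3], [725.8, 287.1], [722.9, 199.4], [591.8, 207.2]] [660.175 246.5  ]
rack [[579.0, 87.2], [737.3, 83.7]] [658.15  85.45]
mat [[385.9, 184.7], [515.3, 190.0]] [450.6  187.35]
tip [[448.9, 168.3], [491.5, 162.8]] [470.2  165.55]
nb [[437.5, 72.6], [479.5, 64.1]] [458.5   68.35]
blk [[449.0, 6.0], [491.5, 22.7]] [470.25  14.35]
railfront [[592.7, 188.7], [591.7, 174.3], [589.6, 116.9], [588.5, 102.7], [594.6, 295.9], [593.2, 274.2], [591.8, 220.5], [590.6, 202.6]] [591.5875 196.975 ]
rack w1 [[577.9, 84.2], [586.4, 413.2]]
p3 [[607.6, 187.1], [601.4, 102.0]]
p2 [[600.4, 290.1], [594.8, 203.7]]
p1 [[614.2, 394.5], [603.8, 310.4]]
```

View pics/w7c.png

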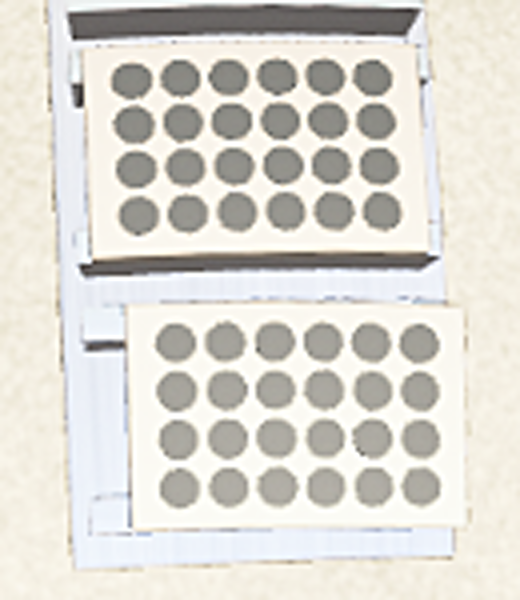

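```bash
python3 - <<'E'
from h import *
print(plan([455,-13.5,180],[np.pi,0,1.485]))
E
```

```text
(array([-0.0812, -0.1465,  0.1618]), array([-0.0023,  0.0006,  0.0154]))
```

```bash
python3 -m crank '[[-0.02,-0.0366,0.035,0,0,0.0],[-0.02,-0.0366,0.04,0,0,0.0],[-0.02,-0.0366,0.04,0,0,0.015],[-0.0212,-0.0367,0.04,0,0,0],[0,0,0.0,0,0,0]]' 70
python3 -m crank '[[0,0,0,0,0,0]]'
python3 - <<'E'
from h import *
from plant import bot
print(plan([455,-13.5,53],[np.pi,0,1.485]))
c=bot.capture("wrist");pickle.dump((bot.get_obs(),c),open("w8.pkl","wb"));c=bot.capture("top")
im=c["color"][190:260,190:300];cv2.imwrite("pics/t2.png",cv2.resize(im,None,fx=6,fy=6,interpolation=cv2.INTER_CUBIC))
E
```

```text
time: 20.62
tool_pos: [449.0, -13.5, 184.1]
tcp_rot: [-3.13, -0.001, 1.482]
contact_force: [1.2, -0.1, 0.7]
grip_width: 64.6
finger_force: 0.0
time: 20.75
tool_pos: [456.4, -13.5, 188.5]
tcp_rot: [3.139, 0.0, 1.484]
contact_force: [-0.1, -0.0, 0.6]
grip_width: 64.1
finger_force: 0.0
(array([-1.000e-04, -1.700e-03,  1.355e-01]), array([ 0.0022,  0.0003, -0.0013]))
```

```bash
python3 -m crank '[[0,-0.0015,0.04,0,0,0],[0,0,0.04,0,0,0],[0,0,0.04,0,0,0],[0,0,0.015,0,0,0],[0,0,0,0,0,0]]' 70
python3 -m crank '[[0,0,0,0,0,0],[0,0,0,0,0,0],[0,0,0,0,0,0],[0,0,0,0,0,0],[0,0,0,0,0,0]]' 0
```

```text
time: 21.48
tool_pos: [454.8, -12.3, 52.3]
tcp_rot: [-3.141, 0.0, 1.486]
contact_force: [0.8, -0.6, -0.7]
grip_width: 63.8
finger_force: 0.0
time: 22.1
tool_pos: [453.8, -12.4, 52.9]
tcp_rot: [-3.141, 0.0, 1.486]
contact_force: [-0.7, 1.5, 3.4]
grip_width: 23.7
finger_force: 30.0
```

```bash
python3 -m crank '[[0,0,-0.03,0,0,0],[0,0,-0.05,0,0,0],[0,0,-0.06,0,0,0],[0,0.03,0,0,0,0.12],[0,0.03,0,0,0,0.16]]' 0
python3 -m crank '[[0.03,0,0,0,0,0.16],[0.03,0,0,0,0,0.16],[0.03,0,0,0,0,0.16],[0,0,0,0,0,0.16],[0,0,0,0,0,0.16]]' 0
python3 -m crank '[[0,0,0,0,0,0.16],[0,0,0,0,0,0.16],[0,0,0,0,0,0.13],[0,0,0,0,0,0],[0,0,0,0,0,0]]' 0
python3 - <<'E'
from h import *
print(plan([393,155.3,150],[np.pi,0,-.045]))
E
```

```text
time: 22.72
tool_pos: [513.9, -21.0, 193.6]
tcp_rot: [3.14, -0.0, 1.201]
contact_force: [0.4, -0.1, -2.9]
grip_width: 23.9
finger_force: 30.0
time: 23.35
tool_pos: [557.5, 56.6, 191.8]
tcp_rot: [-3.141, 0.002, 0.401]
contact_force: [0.3, 0.1, -2.5]
grip_width: 23.6
finger_force: 30.0
time: 23.98
tool_pos: [557.7, 56.1, 192.4]
tcp_rot: [3.141, 0.001, -0.042]
contact_force: [0.6, 1.2, -2.5]
grip_width: 23.8
finger_force: 30.0
(array([-0.1686, -0.0922,  0.0425]), array([0.0001, 0.0008, 0.0033]))
```

```bash
python3 -m crank '[[-0.055,-0.015,0,0,0,0],[-0.055,-0.03,0,0,0,0],[-0.045,-0.03,0.02,0,0,0.003],[-0.0136,-0.0172,0.0225,0,0,0],[0,0,0,0,0,0]]' 0
python3 - <<'E'
from h import *
print(plan([393,155.3,79],[np.pi,0,-.045]))
E
```

```text
time: 24.6
tool_pos: [391.9, 156.3, 149.4]
tcp_rot: [3.141, 0.003, -0.043]
contact_force: [-0.1, 0.2, -1.7]
grip_width: 23.9
finger_force: 30.0
(array([0.0014, 0.0009, 0.0704]), array([0.0007, 0.0029, 0.0018]))
```

```bash
python3 -m crank '[[0.001,0.001,0.04,0,0,0.002],[0,0,0.03,0,0,0],[0.0,0,0,0,0,0],[0.03,0,0,0,0,0],[0.03,0,0,0,0,0]]' 0
python3 -m crank '[[0.025,0,0,0,0,0],[0.025,0,0,0,0,0],[0.0,0,0,0,0,0]]' 0
python3 - <<'E'
from h import *
print(plan([522.7,149.5,79],[np.pi,0,-.045]))
E
```

```text
time: 25.22
tool_pos: [457.2, 151.4, 82.3]
tcp_rot: [-3.141, -0.003, -0.049]
contact_force: [2.0, 0.0, -2.2]
grip_width: 23.6
finger_force: 30.0
time: 25.6
tool_pos: [507.5, 148.7, 82.0]
tcp_rot: [-3.141, -0.004, -0.05]
contact_force: [-0.1, -0.4, -2.2]
grip_width: 23.5
finger_force: 30.0
(array([ 0.0152, -0.0016,  0.0031]), array([-0.0005, -0.0042, -0.0049]))
```

```bash
python3 -m crank '[[0.0152,-0.001,0,0,0,-0.004],[0,0,0,0,0,0],[0,0,-0.006,0,0,0],[0,0,-0.006,0,0,0],[0,0,0,0,0,0]]' 0
python3 -m crank '[[0,0,-0.005,0,0,0],[0,0,-0.01,0,0,0],[0,0,-0.02,0,0,0],[0,0,0,0,0,0],[0,0,0,0,0,0]]' 0
python3 - <<'E'
from h import *
from plant import bot
o=bot.get_obs();print(o["moment"])
c=bot.capture("wrist");pickle.dump((o,c),open("w9.pkl","wb"));s=bot.capture("scene")
a=cv2.resize(c["color"][0:270,90:400],None,fx=1.25,fy=1.25,interpolation=cv2.INTER_CUBIC);b=cv2.resize(s["color"][180:320,210:350],None,fx=2.7,fy=2.7,interpolation=cv2.INTER_CUBIC)
h=max(a.shape[0],b.shape[0]);z=np.zeros((h,a.shape[1]+b.shape[1],3),np.uint8);z[:a.shape[0],:a.shape[1]]=a;z[:b.shape[0],a.shape[1]:]=b;print(z.shape);cv2.imwrite("pics/w9.png",z)
E
```

```text
time: 26.22
tool_pos: [519.8, 149.6, 93.0]
tcp_rot: [-3.141, -0.001, -0.045]
contact_force: [-0.3, 0.3, -2.9]
grip_width: 24.0
finger_force: 30.0
time: 26.85
tool_pos: [519.4, 149.4, 126.9]
tcp_rot: [3.141, 0.001, -0.045]
contact_force: [0.4, 0.1, -2.9]
grip_width: 23.8
finger_force: 30.0
[0.03823746 0.23878746 0.03265718]
(378, 766, 3)
```

View pics/w9.png

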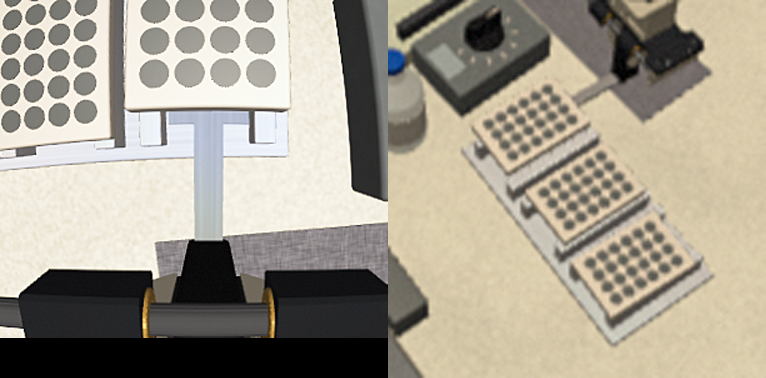

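The plate is lifted and sits centred on the blade: neck at x≈208 against plate front corners (126,108) and (292,108). I'll work out the plate pose in the tool frame and plan the placement.

```bash
python3 - <<'E'
from h import *
o,c=pickle.load(open("w9.pkl","rb"));M=T(o);zp=o["tool_pos"][2]-50.9+3+14.4
f=lambda p,z:np.linalg.inv(M)@np.append(wpx(c,M,90+(p[0]+.5)/1.25-.5,(p[1]+.5)/1.25-.5,z),[z,1])
for p in[(126,109),(292,109)]:print("tool frame plate corner",f(p,zp)[:2])
print("neck",f((196,200),zp-11.4)[:2],f((221,200),zp-11.4)[:2])
# white edge detection: front edge along columns
g=c["color"].min(2)
# rack lower-left lanes p2 front edge bottom corners: (0,137),(112,140)
for p in[(1,138),(112,140)]:print("p2 front",wpx(c,M,90+(p[0]+.5)/1.25-.5,(p[1]+.5)/1.25-.5,59.4))
E
```

```text
tool frame plate corner [ 87.91144296 -42.44516428]
tool frame plate corner [87.9299064  43.47233004]
neck [37.88428465 -6.6723655 ] [37.87837056  7.13528883]
p2 front [605.56313118 284.22933667]
p2 front [594.84168002 205.07488982]
```

```bash
python3 -m crank '[[0,0,-0.01,0,0,0],[-0.01,0,-0.02,0,0,0],[-0.02,0,-0.02,0,0,0],[-0.02,0,-0.005,0,0,0],[-0.02,0,0,0,0,0]]' 0
python3 -m crank '[[0,0.01,0,0,0,0],[0,0.02,0,0,0,0],[0,0.03,0,0,0,-0.02],[0,0.03,0,0,0,-0.02],[0,0.03,0,0,0,-0.02]]' 0
python3 -m crank '[[0,0.03,0,0,0,-0.02],[0,0.03,0,0,0,-0.018],[0,0.03,0,0,0,0],[0,0.03,0,0,0,0],[0,0.03,0,0,0,0]]' 0
python3 -m crank '[[0,0.015,0,0,0,0],[0,0,0,0,0,0],[0,0,0,0,0,0]]' 0
python3 - <<'E'
from h import *
print(plan([497.1,-140.6,140],[np.pi,0,.0526]))
E
```

```text
time: 27.58
tool_pos: [449.6, 152.7, 183.2]
tcp_rot: [-3.141, -0.002, -0.045]
contact_force: [-0.0, 0.5, -2.7]
grip_width: 24.0
finger_force: 30.0
time: 28.2
tool_pos: [447.0, 31.0, 182.5]
tcp_rot: [3.141, -0.001, 0.015]
contact_force: [-0.1, 0.5, -2.6]
grip_width: 24.0
finger_force: 30.0
time: 28.82
tool_pos: [453.0, -119.3, 182.5]
tcp_rot: [3.141, -0.001, 0.052]
contact_force: [0.3, 0.2, -3.4]
grip_width: 23.8
finger_force: 30.0
time: 29.2
tool_pos: [453.2, -131.4, 182.2]
tcp_rot: [-3.141, 0.0, 0.053]
contact_force: [-0.8, 0.5, -3.5]
grip_width: 24.1
finger_force: 30.0
(array([0.0434, 0.0115, 0.0422]), array([-0.0005,  0.0003,  0.0005]))
```

```bash
python3 -m crank '[[0.015,0.004,0,0,0,0],[0.02,0.005,0.01,0,0,0],[0.0084,0.0025,0.02,0,0,0],[0,0,0.012,0,0,0],[0,0,0,0,0,0]]' 0
python3 -m crank '[[0,0,0,0,0,0],[0,0,0,0,0,0]]' 0
python3 - <<'E'
from h import *
from plant import bot
print(plan([497.1,-140.6,105],[np.pi,0,.0526]))
o=bot.get_obs();c=bot.capture("wrist");M=T(o);pickle.dump((o,c),open("w10.pkl","wb"))
# plate front edge: scan columns of tool y -30..30, brightness step along tool x at plate-top height
zp=o["tool_pos"][2]-50.9+17.4
for y in(-35,-25,25,35):
    pr=[]
    for x in np.arange(75,105,.5):
        u,v=wproj(c,M,(M@[x,y,0,1])[:2].tolist()+[zp]);pr.append(cv2.getRectSubPix(c["color"].astype(np.float32),(1,1),(u,v))[0,0].min())
    pr=np.array(pr);g=np.gradient(cv2.GaussianBlur(pr[:,None],(1,5),0)[:,0]);i=np.abs(g).argmax();print(y,75+i*.5,pr[::6].round())
E
```

```text
time: 29.82
tool_pos: [496.2, -140.3, 139.4]
tcp_rot: [-3.14, 0.003, 0.054]
contact_force: [0.1, -0.3, -2.5]
grip_width: 24.1
finger_force: 30.0
time: 30.08
tool_pos: [497.4, -141.4, 141.1]
tcp_rot: [3.141, -0.001, 0.053]
contact_force: [0.3, -0.1, -3.1]
grip_width: 23.8
finger_force: 30.0
(array([-0.0003, -0.0008,  0.0361]), array([ 0.0008, -0.0013,  0.0002]))
-35 79.0 [227. 232.  70.  70.  71. 239. 237. 237. 235. 243.]
-25 78.0 [227. 108.  32.  26. 100. 240. 238. 237. 169. 148.]
25 78.0 [226. 145.  36.  29. 115. 245. 244. 243. 177. 168.]
35 79.0 [221. 228.  69.  69. 103. 246. 245. 244. 244. 247.]
```

```bash
cat > scan.py <<'E'
from h import *
def prof(c,M,x,ys,z):
    out=[]
    for y in ys:
        p=M@[x,y,0,1];u,v=wproj(c,M,[p[0],p[1],z]);out.append(cv2.getRectSubPix(c["color"].astype(np.float32),(1,1),(u,v))[0,0].min())
    return np.array(out)
def edge(xs,pr,k=5):
    g=np.gradient(cv2.GaussianBlur(pr[:,None].astype(np.float32),(1,k),0)[:,0]);return xs[np.abs(g).argmax()]
E
python3 - <<'E'
from scan import *
o,c=pickle.load(open("w10.pkl","rb"));M=T(o)
for x in(76,80,82,84):
    for lo in(-52,22):
        ys=np.arange(lo,lo+30,1.);print(x,lo,prof(c,M,x,ys,70).astype(int).tolist())
E
```

```text
76 -52 [157, 192, 221, 226, 225, 225, 225, 225, 225, 225, 226, 225, 225, 225, 225, 224, 224, 225, 225, 226, 226, 226, 226, 226, 225, 226, 225, 225, 224, 225]
76 22 [220, 221, 222, 223, 224, 224, 225, 226, 226, 225, 224, 224, 224, 223, 221, 220, 220, 221, 222, 221, 221, 222, 222, 222, 222, 222, 221, 220, 220, 220]
80 -52 [154, 199, 223, 227, 227, 226, 226, 226, 227, 229, 233, 238, 244, 216, 180, 174, 169, 165, 163, 161, 160, 161, 161, 159, 172, 211, 226, 225, 223, 223]
80 22 [223, 223, 225, 225, 229, 209, 192, 193, 192, 190, 191, 192, 193, 198, 201, 209, 218, 230, 231, 228, 225, 222, 222, 222, 222, 221, 221, 220, 220, 219]
82 -52 [137, 197, 221, 226, 225, 225, 226, 230, 198, 130, 87, 34, 34, 40, 42, 42, 41, 40, 39, 39, 35, 31, 16, 22, 6, 141, 228, 226, 187, 178]
82 22 [180, 177, 186, 225, 210, 76, 10, 17, 16, 12, 11, 14, 17, 20, 24, 25, 22, 18, 34, 64, 113, 183, 215, 223, 222, 222, 222, 222, 222, 220]
84 -52 [134, 194, 217, 224, 223, 223, 226, 234, 145, 55, 69, 68, 71, 72, 71, 73, 69, 69, 71, 72, 72, 68, 32, 25, 10, 130, 225, 225, 193, 180]
84 22 [181, 180, 193, 225, 230, 97, 14, 21, 39, 69, 75, 71, 72, 74, 73, 73, 71, 70, 71, 71, 69, 49, 188, 226, 221, 220, 221, 221, 220, 219]
```

The rails appear symmetric about the tool (±30.4…±43.5) with the rail front at 82 mm, so the alignment is right. Lowering.

```bash
python3 -m crank '[[0,0,0.01,0,0,0],[0,0,0.008,0,0,0],[0,0,0.006,0,0,0],[0,0,0.006,0,0,0],[0,0,0.006,0,0,0]]' 0
python3 -m crank '[[0,0,0,0,0,0],[-0.01,0,0,0,0,0],[-0.02,0,0,0,0,0],[-0.03,0,0,0,0,0],[-0.03,0,0,0,0,0]]' 0
python3 -m crank '[[-0.03,0,0,0,0,0],[0,0,0,0,0,0],[0,0,0,0,0,0]]' 0
python3 - <<'E'
from h import *
from plant import bot
print(bot.get_obs()["tool_pos"],plan([391,254.6,180],[np.pi,0,-.05]))
o=bot.get_obs();c=bot.capture("wrist");M=T(o);pickle.dump((o,c),open("w11.pkl","wb"))
E
```

```text
time: 30.75
tool_pos: [497.4, -141.4, 103.9]
tcp_rot: [3.141, -0.0, 0.053]
contact_force: [0.5, 0.0, -2.8]
grip_width: 23.9
finger_force: 30.0
time: 31.38
tool_pos: [406.0, -146.0, 104.5]
tcp_rot: [3.141, -0.0, 0.053]
contact_force: [-0.1, -0.8, -2.0]
grip_width: 23.7
finger_force: 30.0
time: 31.75
tool_pos: [378.0, -148.1, 104.8]
tcp_rot: [3.14, -0.002, 0.052]
contact_force: [1.1, 0.1, -1.5]
grip_width: 24.0
finger_force: 30.0
[ 377.98585143 -148.06772772  104.77204721] (array([ 0.0342, -0.4014, -0.0756]), array([ 0.0011, -0.0017,  0.1023]))
```

```bash
python3 -m crank '[[0,0,-0.04,0,0,0],[0.01,0,-0.036,0,0,0],[0.01,-0.05,0,0,0,0],[0,-0.058,0,0,0,0],[0,-0.058,0,0,0,0]]' 0
python3 -m crank '[[0,-0.058,0,0,0,0],[0,-0.058,0,0,0,0],[0,-0.058,0,0,0,0.05],[0,-0.058,0,0,0,0.05],[0,0,0,0,0,0]]' 0
python3 -m crank '[[0,0,0,0,0,0],[0,0,0,0,0,0]]' 0
python3 - <<'E'
from h import *
from plant import bot
print(plan([391,259,80],[np.pi,0,-.05]))
E
```

```text
time: 32.42
tool_pos: [389.2, 20.9, 180.5]
tcp_rot: [3.141, -0.001, 0.052]
contact_force: [0.8, -0.1, -2.8]
grip_width: 23.8
finger_force: 30.0
time: 33.05
tool_pos: [379.0, 255.1, 180.1]
tcp_rot: [-3.14, -0.001, -0.041]
contact_force: [0.0, -1.7, -2.1]
grip_width: 23.8
finger_force: 30.0
time: 33.3
tool_pos: [379.4, 250.1, 180.1]
tcp_rot: [3.141, 0.0, -0.048]
contact_force: [0.3, -1.0, -2.4]
grip_width: 24.1
finger_force: 30.0
(array([ 0.0111, -0.0095,  0.1001]), array([0.0003, 0.0002, 0.0016]))
```

```bash
cat > wells.py <<'E'
from h import *
def wells(c,M,z):
    g=cv2.resize(c["color"],None,fx=3,fy=3,interpolation=cv2.INTER_CUBIC).min(2)
    m=((g>90)&(g<195)).astype(np.uint8);m=cv2.morphologyEx(m,cv2.MORPH_OPEN,np.ones((5,5)))
    n,l,s,ce=cv2.connectedComponentsWithStats(m);P=[]
    for i in range(1,n):
        w,h,a=s[i,2],s[i,3],s[i,4]
        if 80<a<6000 and .5<w/h<2 and a>.65*w*h and a<.9*w*h:
            p=wpx(c,M,(ce[i,0]+.5)/3-.5,(ce[i,1]+.5)/3-.5,z)
            q=wpx(c,M,(ce[i,0]+.5+w/2)/3-.5,(ce[i,1]+.5)/3-.5,z)
            if 5<np.hypot(*(p-q))<9.5:P.append(p)
    return np.array(P)
def fit(P,x0,pitch=None):
    from scipy.optimize import least_squares
    P=P[(abs(P-x0[:2])<[58,42]).all(1)]
    gx,gy=np.meshgrid((np.arange(6)-2.5),(np.arange(4)-1.5),indexing="ij");L=np.c_[gx.ravel(),gy.ravel()]
    def W(x):
        C,S=np.cos(x[2]),np.sin(x[2]);l=L*x[3];return np.c_[x[0]+C*l[:,0]-S*l[:,1],x[1]+S*l[:,0]+C*l[:,1]]
    x=np.append(x0,18.5 if pitch is None else pitch)
    for _ in range(5):
        i=((P[:,None]-W(x)[None])**2).sum(2).argmin(1);r=least_squares(lambda x:(W(x)[i]-P).ravel(),x,loss="soft_l1");x=r.x
    return len(P),len(set(i)),x.round(3),np.abs(r.fun).mean().round(2)
E
python3 - <<'E'
from wells import *
from plant import bot
o,c=pickle.load(open("w7.pkl","rb"));P=wells(c,T(o),59.4);print(len(P),fit(P,[668,143,-.045]),fit(P,[660,246.5,-.05]))
o=bot.get_obs();c=bot.capture("wrist");pickle.dump((o,c),open("w12.pkl","wb"));P=wells(c,T(o),59.4);print(len(P),fit(P,[660,246.5,-.05]),fit(P,[670,357,-.06]))
E
```

```text
50 (24, 24, array([ 6.68881e+02,  1.43211e+02, -4.30000e-02,  1.80390e+01]), np.float64(0.06)) (24, 24, array([ 6.60409e+02,  2.47487e+02, -2.20000e-02,  1.80210e+01]), np.float64(0.05))
4 (0, 0, array([ 6.600e+02,  2.465e+02, -5.000e-02,  1.850e+01]), np.float64(nan)) (0, 0, array([ 6.70e+02,  3.57e+02, -6.00e-02,  1.85e+01]), np.float64(nan))wells.py:22: RuntimeWarning: Mean of empty slice.
  return len(P),len(set(i)),x.round(3),np.abs(r.fun).mean().round(2)
  ret = ret.dtype.type(ret / rcount)
```

```bash
python3 - 2>/dev/null <<'E'
from wells import *
for n in("w1","w2"):
    o,c=pickle.load(open(n+".pkl","rb"));P=wells(c,T(o),59.4)
    for x in([668,143,-.045],[660,246.5,-.02],[672,355,-.06]):
        print(n,fit(P,x))
o,c=pickle.load(open("w11.pkl","rb"));P=wells(c,T(o),84.4);print(len(P),P.round().tolist())
o,c=pickle.load(open("w12.pkl","rb"));M=T(o);print(wproj(c,M,[600,247,59]),wproj(c,M,[660,247,59]),wproj(c,M,[700,247,59]))
E
```

```text
w1 (15, 15, array([ 6.68999e+02,  1.43496e+02, -4.00000e-02,  1.79890e+01]), np.float64(0.33))
w1 (19, 19, array([ 6.60623e+02,  2.47724e+02, -1.80000e-02,  1.80450e+01]), np.float64(0.42))
w1 (6, 6, array([ 6.73920e+02,  3.59141e+02, -5.20000e-02,  1.80950e+01]), np.float64(0.33))
w2 (19, 19, array([ 6.69045e+02,  1.43792e+02, -4.20000e-02,  1.79320e+01]), np.float64(0.35))
w2 (12, 12, array([ 6.60288e+02,  2.47377e+02, -2.50000e-02,  1.81090e+01]), np.float64(0.44))
w2 (3, 3, array([ 6.74009e+02,  3.63327e+02, -5.00000e-02,  1.80780e+01]), np.float64(0.18))
0 []
(np.float64(248.47666595012316), np.float64(-31.041250173496593)) (np.float64(246.06216402721216), np.float64(-75.46978015552304)) (np.float64(244.67547455651572), np.float64(-100.43703313604811))
```

```bash
python3 -m crank '[[0.0,-0.003,0.03,0,0,-0.026],[0,0,0.04,0,0,0],[0,0,0.03,0,0,0],[0,0,0,0,0,0],[0,0,0,0,0,0]]' 0
python3 - <<'E'
from h import *
print(plan([510.9,250.8,81],[np.pi,0,-.022]))
E
```

```text
time: 33.98
tool_pos: [380.4, 253.8, 81.3]
tcp_rot: [-3.141, -0.002, -0.022]
contact_force: [0.0, 0.7, -1.7]
grip_width: 23.8
finger_force: 30.0
(array([1.305e-01, 1.000e-04, 5.000e-04]), array([-0.0006, -0.0016, -0.0003]))
```

```bash
python3 -m crank '[[0.02,0,0,0,0,0],[0.03,0,0,0,0,0],[0.03,0,0,0,0,0],[0.03,0,0,0,0,0],[0.0205,0,0,0,0,0]]' 0
python3 -m crank '[[0,0,0,0,0,0],[0,0,-0.006,0,0,0],[0,0,-0.006,0,0,0],[0,0,-0.005,0,0,0],[0,0,-0.02,0,0,0]]' 0
python3 -m crank '[[0,0,-0.01,0,0,0],[0,0,0,0,0,0],[0,0,0,0,0,0]]' 0
cat > inhand.py <<'E'
import sys
from scan import *
from plant import bot
o=bot.get_obs();c=bot.capture("wrist");M=T(o);pickle.dump((o,c),open(sys.argv[1]+".pkl","wb"))
zp=o["tool_pos"][2]-50.9+17.4
print(o["tool_pos"].round(1),o["tcp_rot"].round(4),o["contact_force"].round(1))
xs=np.arange(76,104,1.)
for y in(-38,-20,20,38):print("front y",y,prof(c,M,y=0,x=0,ys=[0],z=0) if 0 else [int(prof(c,M,x,[y],zp)[0]) for x in xs])
ys=np.arange(-50,-36,1.);print("L",prof(c,M,100,ys,zp).astype(int).tolist());print("R",prof(c,M,100,-ys,zp).astype(int).tolist())
E
python3 inhand.py w13
```

```text
time: 34.6
tool_pos: [512.3, 251.1, 82.2]
tcp_rot: [-3.14, -0.004, -0.022]
contact_force: [0.3, 0.3, -1.8]
grip_width: 23.8
finger_force: 30.0
time: 35.22
tool_pos: [508.5, 250.9, 116.8]
tcp_rot: [3.14, 0.003, -0.021]
contact_force: [-0.2, 0.1, -2.4]
grip_width: 23.9
finger_force: 30.0
time: 35.6
tool_pos: [509.4, 251.0, 126.6]
tcp_rot: [3.141, 0.001, -0.021]
contact_force: [0.0, -0.5, -3.8]
grip_width: 23.8
finger_force: 30.0
[509.4 251.  126.6] [ 3.1411e+00  1.2000e-03 -2.1100e-02] [ 0.  -0.5 -3.8]
front y -38 [235, 233, 234, 234, 232, 233, 233, 236, 234, 234, 232, 75, 135, 216, 239, 236, 236, 236, 235, 236, 235, 236, 235, 235, 235, 235, 234, 234]
front y -20 [234, 233, 232, 186, 179, 183, 185, 189, 187, 184, 170, 70, 142, 221, 241, 238, 238, 238, 238, 237, 237, 237, 237, 238, 240, 244, 177, 147]
front y 20 [232, 229, 123, 127, 182, 181, 182, 180, 178, 178, 160, 71, 145, 232, 244, 242, 242, 242, 241, 241, 241, 241, 241, 241, 241, 241, 242, 242]
front y 38 [229, 233, 227, 225, 228, 236, 229, 228, 231, 235, 205, 63, 148, 231, 246, 244, 243, 243, 243, 243, 243, 242, 243, 243, 242, 242, 242, 242]
L [88, 103, 102, 99, 97, 106, 213, 231, 216, 203, 239, 235, 235, 235]
R [234, 234, 238, 108, 80, 85, 70, 178, 241, 243, 243, 243, 242, 242]
```

```bash
python3 -m crank '[[0,0,-0.01,0,0,0],[-0.01,0,-0.02,0,0,0],[-0.02,0,-0.02,0,0,0],[-0.02,0,-0.005,0,0,0],[-0.02,0.01,0,0,0,0]]' 0
python3 -m crank '[[0,0.02,0,0,0,0],[0,0.03,0,0,0,-0.02],[0,0.04,0,0,0,-0.02],[0,0.04,0,0,0,-0.02],[0,0.04,0,0,0,-0.014]]' 0
python3 -m crank '[[0,0.04,0,0,0,0],[0,0.04,0,0,0,0],[0,0.04,0,0,0,0],[0,0.04,0,0,0,0],[0,0.04,0,0,0,0]]' 0
python3 -m crank '[[0,0.04,0,0,0,0],[0,0.03,0,0,0,0],[0,0.02,0,0,0,0],[0,0.01,0,0,0,0],[0,0,0,0,0,0]]' 0
python3 - <<'E'
from h import *
print(plan([502.6,-245.4,140],[np.pi,0,.0526]))
E
```

```text
time: 36.28
tool_pos: [439.1, 243.2, 184.3]
tcp_rot: [-3.14, -0.003, -0.02]
contact_force: [-0.2, 0.3, -3.7]
grip_width: 24.0
finger_force: 30.0
time: 36.9
tool_pos: [440.6, 71.7, 183.8]
tcp_rot: [3.141, -0.002, 0.054]
contact_force: [0.5, 0.1, -3.2]
grip_width: 24.0
finger_force: 30.0
time: 37.52
tool_pos: [451.3, -128.2, 183.8]
tcp_rot: [3.14, -0.002, 0.053]
contact_force: [0.6, -0.4, -3.5]
grip_width: 23.8
finger_force: 30.0
time: 38.15
tool_pos: [456.7, -226.7, 182.5]
tcp_rot: [-3.142, -0.0, 0.053]
contact_force: [0.3, 0.2, -4.0]
grip_width: 24.1
finger_force: 30.0
(array([0.0449, 0.0211, 0.0425]), array([-0.0001, -0.0001, -0.0001]))
```

```bash
python3 -m crank '[[0.01,0.006,0,0,0,0],[0.02,0.01,0.005,0,0,0],[0.015,0.005,0.02,0,0,0],[0,0,0.0175,0,0,0],[0,0,0,0,0,0]]' 0
python3 -m crank '[[0,0,0,0,0,0],[0,0,0,0,0,0]]' 0
cat >> inhand.py <<'E'
if len(sys.argv)>2:
    for x in(82,84,86):
        for lo in(-52,22):print("rail",x,lo,prof(c,M,x,np.arange(lo,lo+30,1.),70).astype(int).tolist())
    for y in(-37,37):print("railfront",y,[int(prof(c,M,x,[y],70)[0]) for x in np.arange(74,90,1.)])
E
python3 inhand.py w14 r
```

```text
time: 38.78
tool_pos: [502.5, -244.3, 138.3]
tcp_rot: [-3.139, 0.003, 0.054]
contact_force: [-0.2, 0.7, -2.9]
grip_width: 23.8
finger_force: 30.0
time: 39.02
tool_pos: [503.3, -245.6, 140.8]
tcp_rot: [3.14, -0.002, 0.053]
contact_force: [-0.1, 0.6, -3.8]
grip_width: 23.8
finger_force: 30.0
[ 503.3 -245.6  140.8] [ 3.1405e+00 -1.5000e-03  5.3000e-02] [-0.1  0.6 -3.8]
front y -38 [210, 210, 211, 211, 214, 212, 211, 210, 209, 209, 209, 212, 178, 90, 183, 230, 237, 235, 236, 235, 235, 235, 235, 235, 234, 234, 235, 234]
front y -20 [211, 210, 213, 176, 183, 186, 187, 190, 185, 184, 186, 189, 124, 99, 198, 238, 238, 238, 238, 238, 237, 237, 237, 237, 237, 239, 230, 147]
front y 20 [209, 209, 211, 180, 186, 187, 188, 188, 186, 186, 189, 184, 67, 151, 225, 244, 242, 242, 242, 242, 241, 241, 242, 241, 241, 241, 241, 241]
front y 38 [208, 208, 207, 208, 214, 215, 217, 218, 218, 220, 224, 187, 76, 167, 234, 245, 244, 244, 243, 243, 243, 243, 243, 243, 243, 242, 243, 242]
L [25, 27, 27, 25, 28, 168, 213, 205, 207, 182, 223, 236, 234, 234]
R [23, 22, 22, 15, 47, 224, 191, 220, 244, 243, 243, 243,
[... 356 characters left out ...]
5, 209, 90, 62, 72, 72, 72, 71, 71, 72, 69, 69, 70, 72, 73, 58, 25, 23, 5, 187, 214, 194, 180]
rail 84 22 [180, 179, 189, 210, 211, 159, 30, 20, 25, 54, 74, 73, 73, 74, 71, 75, 74, 71, 71, 70, 71, 68, 81, 184, 211, 208, 209, 209, 210, 210]
rail 86 -52 [207, 207, 206, 206, 207, 209, 209, 212, 220, 82, 65, 69, 69, 70, 70, 71, 71, 69, 69, 70, 70, 72, 58, 22, 22, 31, 180, 213, 197, 179]
rail 86 22 [178, 178, 191, 210, 211, 151, 25, 22, 22, 52, 72, 72, 69, 71, 70, 71, 70, 68, 68, 69, 70, 67, 92, 197, 211, 208, 208, 209, 208, 208]
railfront -37 [211, 212, 210, 210, 210, 220, 158, 5, 33, 70, 71, 70, 71, 70, 70, 70]
railfront 37 [210, 210, 210, 210, 211, 215, 202, 29, 21, 67, 75, 70, 71, 71, 71, 70]
```

```bash
python3 -m crank '[[0,0,0.01,0,0,0],[0,0,0.008,0,0,0],[0,0,0.006,0,0,0],[0,0,0.006,0,0,0],[0,0,0.006,0,0,0]]' 0
python3 -m crank '[[0,0,0,0,0,0],[-0.01,0,0,0,0,0],[-0.02,0,0,0,0,0],[-0.03,0,0,0,0,0],[-0.03,0,0,0,0,0]]' 0
python3 -m crank '[[-0.025,0,0,0,0,0],[0,0,-0.03,0,0,0],[0,-0.02,-0.04,0,0,0],[0,-0.05,-0.04,0,0,0],[0,-0.058,-0.04,0,0,0]]' 0
python3 -m crank '[[0.0,-0.058,-0.04,0,0,0.0],[0.01,-0.058,-0.03,0,0,0],[0.01,-0.058,0,0,0,0],[0,-0.058,0,0,0,0],[0,-0.058,0,0,0,0]]' 0
python3 -m crank '[[0.0,-0.058,0,0,0,0.03],[0.02,-0.058,0,0,0,0.03],[0.03,-0.04,0,0,0,0.04],[0,0,0,0,0,0],[0,0,0,0,0,0]]' 0
python3 - 2>/dev/null <<'E'
from wells import *
from plant import bot
o=bot.get_obs();c=bot.capture("wrist");M=T(o);pickle.dump((o,c),open("w15.pkl","wb"));P=wells(c,M,59.4);print(len(P),fit(P,[673.9,359.,-.05]),wproj(c,M,[660,359,59]))
E
```

```text
time: 39.7
tool_pos: [502.9, -245.6, 103.5]
tcp_rot: [3.141, -0.0, 0.053]
contact_force: [0.3, 0.3, -1.8]
grip_width: 23.5
finger_force: 30.0
time: 40.33
tool_pos: [411.6, -250.2, 104.1]
tcp_rot: [3.141, -0.0, 0.053]
contact_force: [-1.0, 0.1, -2.6]
grip_width: 24.1
finger_force: 30.0
time: 40.95
tool_pos: [380.8, -130.5, 249.8]
tcp_rot: [3.141, -0.001, 0.051]
contact_force: [1.1, -0.1, -2.6]
grip_width: 24.0
finger_force: 30.0
time: 41.58
tool_pos: [385.4, 151.0, 312.5]
tcp_rot: [3.142, -0.001, 0.053]
contact_force: [1.7, -0.2, -1.4]
grip_width: 23.6
finger_force: 30.0
time: 42.2
tool_pos: [431.5, 305.0, 311.9]
tcp_rot: [3.141, 0.001, -0.047]
contact_force: [0.3, -0.5, -2.1]
grip_width: 24.0
finger_force: 30.0
18 (9, 9, array([ 6.74084e+02,  3.58555e+02, -5.80000e-02,  1.80740e+01]), np.float64(0.07)) (np.float64(210.00400156304337), np.float64(9.971643206995452))
```

```bash
python3 - <<'E'
from wells import *
o,c=pickle.load(open("w15.pkl","rb"));M=T(o)
im=c["color"].astype(np.float32)
def s(x,ys,z):
    return [int(cv2.getRectSubPix(im,(1,1),wproj(c,M,[x,y,z]))[0,0].min()) for y in ys]
for x in(597,601,605):
    print(x,"L",list(zip(range(378,408,1),s(x,range(378,408,1),45))));print(x,"R",list(zip(range(302,334),s(x,range(302,334),45))))
u,v=map(int,wproj(c,M,[605,357,45]));print(u,v)
a=cv2.resize(c["color"][max(0,v-45):v+45,u-75:u+75],None,fx=5,fy=5,interpolation=cv2.INTER_CUBIC)
for y in(300,310,320,330,340,350,360,370,380,390,400,410):
    q=wproj(c,M,[600,y,45]);cv2.circle(a,(int((q[0]-u+75.5)*5),int((q[1]-max(0,v-45)+.5)*5)),2,(0,0,255),-1)
cv2.imwrite("pics/w15.png",a)
E
```

```text
597 L [(378, 239), (379, 238), (380, 178), (381, 129), (382, 88), (383, 96), (384, 97), (385, 96), (386, 129), (387, 190), (388, 254), (389, 250), (390, 248), (391, 247), (392, 247), (393, 247), (394, 247), (395, 248), (396, 247), (397, 244), (398, 243), (399, 240), (400, 237), (401, 235), (402, 235), (403, 235), (404, 236), (405, 233), (406, 221), (407, 171)]
597 R [(302, 185), (303, 187), (304, 188), (305, 189), (306, 189), (307, 187), (308, 185), (309, 182), (310, 182), (311, 182), (312, 181), (313, 180), (314, 181), (315, 181), (316, 181), (317, 181), (318, 181), (319, 180), (320, 180), (321, 182), (322, 184), (323, 184), (324, 184), (325, 183), (326, 182), (327, 180), (328, 180), (329, 181), (330, 184), (331, 183), (332, 183), (333, 183)]
601 L [(378, 239), (379, 233), (380, 167), (381, 120), (382, 89), (383, 96), (384, 95), (385, 100), (386, 135), (387, 199), (388, 251), (389, 243), (390, 240), (391, 238), (392, 236), (393, 235), (394, 235), (395, 237), (396, 235), (397, 235), (398, 237), (399, 232), (400, 226), (401, 216), (402, 225), (403, 234), (404, 233), (405, 232), (406, 
[... 470 characters left out ...]
91), (383, 97), (384, 90), (385, 110), (386, 173), (387, 221), (388, 248), (389, 241), (390, 240), (391, 238), (392, 235), (393, 236), (394, 237), (395, 237), (396, 236), (397, 236), (398, 236), (399, 225), (400, 224), (401, 233), (402, 235), (403, 236), (404, 236), (405, 234), (406, 231), (407, 205)]
605 R [(302, 185), (303, 185), (304, 187), (305, 189), (306, 189), (307, 188), (308, 183), (309, 181), (310, 181), (311, 182), (312, 182), (313, 182), (314, 182), (315, 181), (316, 180), (317, 180), (318, 179), (319, 179), (320, 181), (321, 181), (322, 184), (323, 184), (324, 182), (325, 183), (326, 182), (327, 179), (328, 180), (329, 182), (330, 184), (331, 181), (332, 181), (333, 181)]
213 47
```

View pics/w15.png

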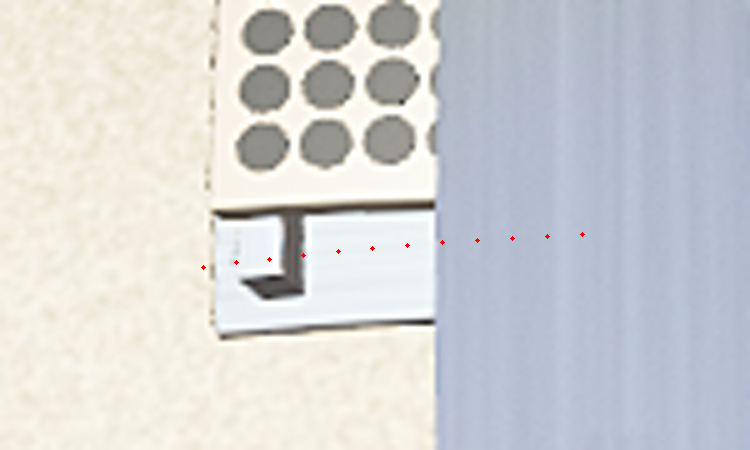

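The last rail's inner face is at y≈387 (image ~300,250), which puts that lane's centre near y = 357. The plate is about 3 mm off it, so the blade clears.

```bash
python3 -m crank '[[-0.015,-0.03,0.04,0,0,0],[-0.016,-0.034,0.05,0,0,0],[0,0,0.06,0,0,0],[0,0,0.06,0,0,0],[0,0,0,0,0,0]]' 0
python3 -m crank '[[0,0,0,0,0,0]]'
python3 - <<'E'
from h import *
print(plan([399.6,369.8,81],[np.pi,0,-.045]))
E
```

```text
time: 42.88
tool_pos: [401.5, 368.3, 99.2]
tcp_rot: [3.136, 0.007, -0.048]
contact_force: [-0.4, 0.8, -1.6]
grip_width: 23.9
finger_force: 30.0
time: 43.0
tool_pos: [405.6, 371.3, 104.9]
tcp_rot: [-3.139, -0.003, -0.048]
contact_force: [0.6, -0.2, -2.2]
grip_width: 23.6
finger_force: 30.0
(array([-0.006 ,  0.0019,  0.0239]), array([-0.0024, -0.0033, -0.003 ]))
```

```bash
python3 -m crank '[[-0.006,0.002,0.01,0,0,-0.003],[0,0,0.0125,0,0,0],[0,0,0,0,0,0],[0,0,0,0,0,0]]' 0
python3 - <<'E'
from h import *
print(plan([524.5,364.2,81],[np.pi,0,-.045]))
E
```

```text
time: 43.5
tool_pos: [398.2, 369.4, 79.8]
tcp_rot: [-3.141, -0.0, -0.044]
contact_force: [0.2, 0.2, -1.4]
grip_width: 24.0
finger_force: 30.0
(array([ 0.1264, -0.0004, -0.0012]), array([-0.0001, -0.0003,  0.0008]))
```

```bash
python3 -m crank '[[0.02,0,0,0,0,0],[0.03,0,-0.001,0,0,0],[0.03,0,0,0,0,0],[0.03,0,0,0,0,0],[0.0165,0,0,0,0,0]]' 0
python3 -m crank '[[0,0,0,0,0,0],[0,0,-0.006,0,0,0],[0,0,-0.006,0,0,0],[0,0,-0.005,0,0,0],[0,0,-0.02,0,0,0]]' 0
python3 -m crank '[[0,0,-0.01,0,0,0],[0,0,0,0,0,0],[0,0,0,0,0,0]]' 0
python3 inhand.py w16
python3 - 2>/dev/null <<'E'
from wells import *
o,c=pickle.load(open("w16.pkl","rb"));M=T(o);P=wells(c,M,o["tool_pos"][2]-33.5)
print([(np.linalg.inv(M)@[*p,0,1])[:2].round(1).tolist() for p in P])
E
```

```text
time: 44.12
tool_pos: [526.2, 363.5, 80.8]
tcp_rot: [-3.141, -0.001, -0.045]
contact_force: [0.2, 0.0, -2.1]
grip_width: 23.7
finger_force: 30.0
time: 44.75
tool_pos: [523.2, 363.4, 117.1]
tcp_rot: [3.14, 0.003, -0.044]
contact_force: [0.0, 0.6, -2.4]
grip_width: 23.8
finger_force: 30.0
time: 45.12
tool_pos: [524.0, 363.5, 126.9]
tcp_rot: [3.141, 0.001, -0.044]
contact_force: [0.9, 0.4, -3.0]
grip_width: 23.8
finger_force: 30.0
[524.  363.5 126.9] [ 3.1408e+00  1.1000e-03 -4.4200e-02] [ 0.9  0.4 -3. ]
front y -38 [234, 228, 226, 231, 233, 236, 231, 233, 236, 232, 215, 71, 115, 200, 235, 237, 236, 236, 236, 235, 235, 235, 235, 235, 234, 235, 234, 235]
front y -20 [98, 97, 97, 152, 178, 173, 171, 173, 171, 171, 144, 73, 139, 221, 241, 239, 238, 239, 238, 238, 238, 238, 237, 237, 237, 237, 237, 237]
front y 20 [236, 237, 236, 188, 189, 187, 188, 188, 191, 205, 71, 96, 202, 245, 244, 243, 243, 243, 242, 242, 242, 242, 242, 246, 208, 160, 163, 166]
front y 38 [211, 213, 215, 218, 210, 207, 216, 224, 230, 242, 109, 127, 219, 247, 245, 244, 245, 244, 244, 244, 244, 244, 244, 244, 244, 243, 243, 243]
L [219, 223, 221, 221, 226, 189, 216, 236, 234, 234, 235, 235, 234, 235]
R [81, 85, 86, 85, 76, 143, 236, 233, 236, 204, 228, 246, 244, 243]
[[142.1, -28.6], [141.6, -10.4], [141.4, 7.6], [141.5, 25.7], [124.4, -10.8], [124.1, 7.3], [124.6, -28.9], [123.8, 25.5], [106.4, -11.2], [106.1, 7.0], [106.7, -29.3], [105.8, 25.3]]
```

```bash
python3 -m crank '[[0,0,-0.01,0,0,0],[-0.01,0,-0.02,0,0,0],[-0.02,0,-0.02,0,0,0],[-0.025,0,-0.005,0,0,0],[-0.025,0.01,0,0,0,0]]' 0
python3 -m crank '[[0,0.02,0,0,0,0],[0,0.03,0,0,0,-0.03],[0,0.04,0,0,0,-0.03],[0,0.045,0,0,0,-0.03],[0,0.045,0,0,0,-0.022]]' 0
python3 -m crank '[[0,0.045,0,0,0,0],[0,0.045,0,0,0,0],[0,0.045,0,0,0,0],[0,0.045,0,0,0,0],[0,0.045,0,0,0,0]]' 0
python3 -m crank '[[0,0.045,0,0,0,0],[0,0.045,0,0,0,0],[0,0.045,0,0,0,0],[0,0.04,0,0,0,0],[0,0.03,0,0,0,0]]' 0
python3 -m crank '[[0,0.02,0,0,0,0],[0,0.01,0,0,0,0],[0,0,0,0,0,0]]' 0
python3 - <<'E'
from h import *
print(plan([508.5,-354,140],[np.pi,0,.068]))
E
```

```text
time: 45.8
tool_pos: [443.3, 358.0, 184.9]
tcp_rot: [-3.14, -0.003, -0.043]
contact_force: [-1.0, 1.3, -3.2]
grip_width: 23.7
finger_force: 30.0
time: 46.42
tool_pos: [443.8, 176.4, 184.3]
tcp_rot: [-3.141, -0.002, 0.069]
contact_force: [0.9, 0.4, -3.9]
grip_width: 24.1
finger_force: 30.0
time: 47.05
tool_pos: [459.3, -48.4, 184.4]
tcp_rot: [3.141, -0.002, 0.068]
contact_force: [-0.3, -0.0, -2.9]
grip_width: 24.1
finger_force: 30.0
time: 47.68
tool_pos: [473.2, -253.3, 184.4]
tcp_rot: [3.14, -0.002, 0.067]
contact_force: [0.4, 0.8, -2.7]
grip_width: 24.2
finger_force: 30.0
time: 48.05
tool_pos: [475.3, -281.4, 182.9]
tcp_rot: [-3.142, -0.0, 0.068]
contact_force: [-0.2, -0.1, -2.5]
grip_width: 24.2
finger_force: 30.0
(array([0.0283, 0.0747, 0.0429]), array([-0.    , -0.0001, -0.0003]))
```

```bash
python3 -m crank '[[0.005,0.02,0,0,0,0],[0.013,0.03,0.005,0,0,0],[0.01,0.0247,0.02,0,0,0],[0,0,0.0178,0,0,0],[0,0,0,0,0,0]]' 0
python3 -m crank '[[0,0,0,0,0,0],[0,0,0,0,0,0]]' 0
python3 inhand.py w17 r
python3 - 2>/dev/null <<'E'
from wells import *
o,c=pickle.load(open("w17.pkl","rb"));M=T(o);P=wells(c,M,o["tool_pos"][2]-33.5)
print([(np.linalg.inv(M)@[*p,0,1])[:2].round(1).tolist() for p in P])
E
```

```text
time: 48.68
tool_pos: [507.6, -352.4, 138.3]
tcp_rot: [-3.138, 0.003, 0.069]
contact_force: [0.1, 0.3, -3.3]
grip_width: 24.2
finger_force: 30.0
time: 48.92
tool_pos: [508.7, -354.0, 141.2]
tcp_rot: [3.14, -0.001, 0.068]
contact_force: [0.4, -0.1, -2.3]
grip_width: 23.7
finger_force: 30.0
[ 508.7 -354.   141.2] [ 3.1402e+00 -1.3000e-03  6.8400e-02] [ 0.4 -0.1 -2.3]
front y -38 [227, 227, 227, 228, 230, 124, 111, 100, 110, 124, 132, 131, 146, 103, 112, 208, 236, 236, 235, 236, 235, 236, 235, 235, 235, 234, 234, 235]
front y -20 [226, 226, 227, 183, 188, 188, 188, 190, 191, 191, 195, 197, 158, 68, 145, 224, 239, 238, 238, 238, 237, 237, 237, 237, 237, 238, 240, 223]
front y 20 [232, 232, 235, 185, 186, 192, 196, 196, 193, 195, 197, 197, 127, 95, 196, 243, 243, 243, 242, 242, 242, 242, 242, 242, 241, 242, 241, 242]
front y 38 [234, 234, 235, 235, 234, 234, 234, 233, 233, 233, 234, 238, 84, 120, 210, 247, 244, 244, 244, 244, 244, 244, 243, 243, 243, 243, 243, 242]
L [29, 28, 24, 3, 243, 221, 220, 221, 207, 180, 233, 236, 235, 235]
R [219, 219, 218, 214, 211, 215, 220, 213, 244, 244, 243,
[... 1049 characters left out ...]
68, 68, 69, 68]
[[182.0, -196.6], [152.4, -101.4], [151.2, -85.7], [149.5, -70.0], [142.9, -25.7], [142.4, -7.7], [142.3, 10.3], [142.6, 28.3], [166.9, -164.1], [152.4, -118.2], [167.2, -180.2], [135.2, -70.0], [167.9, -212.3], [135.5, -86.1], [125.8, -7.9], [126.0, -25.9], [125.6, 10.1], [150.7, -164.3], [136.2, -101.9], [125.4, 28.1], [136.5, -118.4], [151.2, -180.6], [151.8, -212.6], [119.1, -70.5], [119.6, -86.4], [134.8, -164.8], [119.8, -102.7], [135.1, -181.1], [107.9, -8.2], [108.0, -26.1], [107.6, 9.9], [107.4, 27.9], [135.4, -196.6], [135.6, -213.6], [103.1, -71.0], [103.4, -86.8], [103.8, -103.2], [104.4, -119.0], [118.9, -196.9], [119.5, -213.9], [103.1, -181.4], [103.6, -213.9]]
```

```bash
python3 - 2>/dev/null <<'E'
from wells import *
o,c=pickle.load(open("w17.pkl","rb"));M=T(o);P=wells(c,M,84.4)
for x in([653.9,-237.4,.053],[648.4,-132.6,.053]):print(fit(P,x,18.03))
E
python3 -m crank '[[0,-0.001,0,0,0,0],[-0.0005,-0.001,0.01,0,0,0.00],[0,0,0.008,0,0,0],[0,0,0.006,0,0,0],[0,0,0.006,0,0,0]]' 0
python3 -m crank '[[0,0,0.006,0,0,0],[0,0,0,0,0,0],[0,0,0,0,0,0]]' 0
python3 -m crank '[[-0.01,0,0,0,0,0],[-0.02,0,0,0,0,0],[-0.03,0,0,0,0,0],[-0.03,0,0,0,0,0],[-0.025,0,0,0,0,0]]' 0
python3 -m crank '[[0,0,-0.03,0,0,0],[0,-0.02,-0.05,0,0,0],[0,-0.03,-0.05,0,0,0],[0,-0.05,-0.04,0,0,0],[0,-0.03,0,0,0,0]]' 0
python3 -m crank '[[0,0,0,0,0,0],[0,0,0,0,0,0]]' 0
python3 - 2>/dev/null <<'E'
from wells import *
from plant import bot
o=bot.get_obs();c=bot.capture("wrist");M=T(o);pickle.dump((o,c),open("w18.pkl","wb"));P=wells(c,M,84.4)
for x in([659.4,-342.2,.053],[653.9,-237.4,.053],[648.4,-132.6,.053]):print(fit(P,x,18.03))
E
```

```text
(15, 15, array([ 6.54520e+02, -2.38762e+02,  4.00000e-02,  1.79730e+01]), np.float64(0.22))
(15, 15, array([ 6.46627e+02, -1.32663e+02,  5.00000e-02,  1.80220e+01]), np.float64(0.26))
time: 49.6
tool_pos: [507.7, -352.3, 109.4]
tcp_rot: [3.141, -0.0, 0.068]
contact_force: [-0.7, 0.1, -1.6]
grip_width: 24.0
finger_force: 30.0
time: 49.98
tool_pos: [507.7, -352.4, 104.1]
tcp_rot: [3.141, -0.0, 0.068]
contact_force: [0.4, 0.2, -2.0]
grip_width: 23.6
finger_force: 30.0
time: 50.6
tool_pos: [391.3, -360.1, 104.2]
tcp_rot: [3.141, -0.0, 0.067]
contact_force: [0.3, 0.3, -2.6]
grip_width: 23.4
finger_force: 30.0
time: 51.22
tool_pos: [384.4, -230.8, 276.4]
tcp_rot: [3.136, -0.005, 0.068]
contact_force: [-0.3, 0.5, -3.0]
grip_width: 23.7
finger_force: 30.0
time: 51.48
tool_pos: [383.9, -231.9, 273.0]
tcp_rot: [3.141, -0.0, 0.068]
contact_force: [-1.2, -0.8, -2.0]
grip_width: 23.8
finger_force: 30.0
(2, 2, array([ 6.56868e+02, -3.40809e+02,  1.30000e-01,  1.78770e+01]), np.float64(0.0))
(0, 0, array([ 6.539e+02, -2.374e+02,  5.300e-02,  1.803e+01]), np.float64(nan))
(0, 0, array([ 6.484e+02, -1.326e+02,  5.300e-02,  1.803e+01]), np.float64(nan))
```

```bash
python3 -m crank '[[0.0174,-0.0387,0,0,0,0],[0.0175,-0.0387,0,0,0,0],[0.0175,-0.0387,0,0,0,0],[0.0175,-0.0387,0,0,0,0],[0.0175,-0.0387,0,0,0,0]]' 0
python3 -m crank '[[0,0,0,0,0,-0.16],[0,0,0,0,0,-0.17],[0,0,0.02,0,0,-0.17],[0,0,0.02,0,0,-0.17],[0,0,0.02,0,0,-0.17]]' 0
python3 -m crank '[[0,0,0,0,0,-0.17],[0,0,0,0,0,-0.17],[0,0,0.02,0,0,-0.17],[0,0,0.02,0,0,-0.18],[0,0,0,0,0,0]]' 0
python3 -m crank '[[0,0,0,0,0,0]]'
python3 - <<'E'
from h import *
print(plan([457.9,-33.2,54],[np.pi,0,1.6]))
E
```

```text
time: 52.15
tool_pos: [458.9, -32.2, 272.3]
tcp_rot: [3.142, 0.001, 0.066]
contact_force: [0.9, 0.5, -0.7]
grip_width: 23.7
finger_force: 30.0
time: 52.78
tool_pos: [458.5, -33.5, 211.7]
tcp_rot: [-3.141, 0.001, 0.912]
contact_force: [0.7, 1.1, -1.9]
grip_width: 23.8
finger_force: 30.0
time: 53.4
tool_pos: [457.5, -33.2, 171.3]
tcp_rot: [-3.138, -0.001, 1.595]
contact_force: [0.0, 0.4, -2.4]
grip_width: 23.7
finger_force: 30.0
time: 53.52
tool_pos: [458.8, -33.2, 173.3]
tcp_rot: [3.141, 0.0, 1.594]
contact_force: [0.0, -0.3, -0.6]
grip_width: 23.6
finger_force: 30.0
(array([ 0.    , -0.001 ,  0.1193]), array([ 0.0005,  0.0003, -0.0064]))
```

```bash
python3 -m crank '[[0,-0.001,0.04,0,0,-0.006],[0,0,0.04,0,0,0],[0,0,0.03,0,0,0],[0,0,0.005,0,0,0],[0,0,0,0,0,0]]' 0
python3 -m crank '[[0,0,0.003,0,0,0],[0,0,0.001,0,0,0],[0,0,0,0,0,0]]' 0
```

```text
time: 54.15
tool_pos: [458.1, -32.9, 58.8]
tcp_rot: [3.14, 0.0, 1.603]
contact_force: [0.5, 0.3, -1.8]
grip_width: 24.3
finger_force: 30.0
time: 54.52
tool_pos: [457.5, -32.7, 54.3]
tcp_rot: [3.141, 0.0, 1.604]
contact_force: [0.6, -0.3, -1.5]
grip_width: 24.5
finger_force: 30.0
```

```bash
python3 -m crank '[[0,0,0.0012,0,0,0],[0,0,0,0,0,0],[0,0,0,0,0,0]]' 0
python3 -m crank '[[0,0,0,0,0,0],[0,0,0,0,0,0],[0,0,0,0,0,0],[0,0,-0.05,0,0,0],[0,0,-0.06,0,0,0]]' 60
python3 -m crank '[[0,0,-0.06,0,0,0],[-0.02,0,-0.06,0,0,0],[-0.05,0,-0.04,0,0,0],[-0.05,0,0,0,0,0],[0,0,0,0,0,0]]' 60
python3 -m crank '[[0,0,0,0,0,0]]'
python3 - <<'E'
from h import *
from plant import bot
o=bot.get_obs();c=bot.capture("wrist");M=T(o);pickle.dump((o,c),open("w19.pkl","wb"))
print(o["tool_pos"])
g=cv2.cvtColor(c["color"],cv2.COLOR_BGR2GRAY).astype(int);col=c["color"].astype(int)
# profile across the mat line at several y (z=2/3)
im=c["color"].astype(np.float32)
for y in(30,60,90,120,140):
    print(y,[int(cv2.getRectSubPix(im,(1,1),wproj(c,M,[x,y,4]))[0,0].min()) for x in range(380,530,5)])
print("along",[(y,int(cv2.getRectSubPix(im,(1,1),wproj(c,M,[455,y,4]))[0,0].min())) for y in range(-20,210,5)])
E
```

```text
time: 54.9
tool_pos: [457.7, -32.9, 53.0]
tcp_rot: [3.141, 0.0, 1.604]
contact_force: [-0.0, -3.8, 2.9]
grip_width: 23.6
finger_force: 30.0
time: 55.52
tool_pos: [456.3, -32.4, 163.1]
tcp_rot: [-3.138, -0.001, 1.604]
contact_force: [1.1, -0.7, -0.1]
grip_width: 55.2
finger_force: 0.0
time: 56.15
tool_pos: [460.9, -153.6, 320.8]
tcp_rot: [-3.141, 0.001, 1.6]
contact_force: [-0.7, 0.9, 0.2]
grip_width: 55.1
finger_force: 0.0
time: 56.28
tool_pos: [460.8, -150.5, 320.5]
tcp_rot: [-3.14, -0.001, 1.603]
contact_force: [1.2, 0.5, 0.3]
grip_width: 54.9
finger_force: 0.0
[ 460.80325139 -150.51807411  320.50563128]
30 [226, 216, 223, 134, 130, 140, 139, 135, 145, 135, 134, 131, 122, 130, 182, 181, 181, 156, 133, 133, 133, 128, 140, 130, 133, 124, 130, 123, 141, 224]
60 [226, 220, 203, 126, 136, 141, 138, 140, 132, 128, 125, 181, 181, 178, 186, 180, 184, 179, 180, 181, 135, 129, 134, 143, 127, 126, 133, 139, 181, 232]
90 [226, 225, 149, 138, 132, 132, 123, 138, 133, 123, 130, 179, 177, 177, 185, 177, 180, 182, 178, 177, 131, 138, 129, 140, 131, 133, 132, 130, 228, 225]
120 [216, 228, 123, 128, 123, 129, 130, 140, 131, 127, 140, 173, 176, 173, 179, 173, 173, 177, 175, 157, 130, 129, 117, 127, 137, 124, 129, 136, 225, 220]
140 [219, 232, 128, 126, 121, 131, 133, 140, 125, 128, 151, 173, 173, 173, 177, 173, 172, 174, 177, 148, 129, 127, 119, 128, 136, 123, 129, 134, 225, 221]
along [(-20, 53), (-15, 49), (-10, 45), (-5, 17), (0, 190), (5, 182), (10, 182), (15, 182), (20, 182), (25, 181), (30, 181), (35, 180), (40, 180), (45, 178), (50, 178), (55, 178), (60, 180), (65, 180), (70, 182), (75, 178), (80, 179), (85, 178), (90, 177), (95, 176), (100, 176), (105, 175), (110, 175), (115, 172), (120, 173), (125, 173), (130, 173), (135, 173), (140, 173), (145, 173), (150, 173), (155, 173), (160, 173), (165, 174), (170, 174), (175, 174), (180, 174), (185, 174), (190, 175), (195, 175), (200, 175), (205, 175)]
```

```bash
python3 -m crank '[[0,0,0,0,0,-0.18],[0,0,0,0,0,-0.18],[0,0,0,0,0,-0.18],[0,0,0,0,0,-0.18],[0,0,0,0,0,-0.18]]' 46
python3 -m crank '[[0,0,0,0,0,-0.18],[0,0,0,0,0,-0.12],[0,0,0,0,0,0],[0,0,0,0,0,0]]' 46
python3 - <<'E'
from h import *
print(plan([627,-18.5,160],[np.pi,0,2.8]))
E
```

```text
time: 56.95
tool_pos: [461.1, -149.5, 320.9]
tcp_rot: [3.141, -0.001, 2.512]
contact_force: [0.8, 0.9, -0.7]
grip_width: 41.9
finger_force: 0.0
time: 57.45
tool_pos: [461.1, -150.3, 321.0]
tcp_rot: [3.142, -0.0, 2.803]
contact_force: [0.3, -0.5, -0.0]
grip_width: 42.2
finger_force: 0.0
(array([-0.1126,  0.1794,  0.161 ]), array([ 0.0001, -0.0002,  0.0026]))
```

```bash
python3 -m crank '[[-0.0225,0.0359,0.032,0,0,0],[-0.0225,0.0359,0.032,0,0,0],[-0.0225,0.0359,0.032,0,0,0],[-0.0225,0.0359,0.032,0,0,0],[-0.0226,0.0358,0.032,0,0,0]]' 46
python3 -m crank '[[0,0,0,0,0,0],[0,0,0,0,0,0]]' 46
python3 - <<'E'
from h import *
print(plan([627,-18.3,78],[np.pi,0,2.8]))
E
```

```text
time: 58.08
tool_pos: [627.8, -17.9, 159.9]
tcp_rot: [-3.142, 0.0, 2.802]
contact_force: [0.8, -0.3, 0.9]
grip_width: 42.2
finger_force: 0.0
time: 58.32
tool_pos: [626.7, -19.2, 161.3]
tcp_rot: [-3.141, 0.0, 2.803]
contact_force: [1.4, 0.1, 0.2]
grip_width: 41.8
finger_force: 0.0
(array([-0.    ,  0.001 ,  0.0833]), array([-0.0004,  0.0001,  0.0034]))
```

```bash
python3 -m crank '[[0,0.001,0.04,0,0,0],[0,0,0.043,0,0,0],[0,0,0,0,0,0],[0,0,0,0,0,0.1],[0,0,0,0,0,0.1]]' 46
python3 -m crank '[[0,0,0,0,0,0.1],[0,0,0,0,0,0.1],[0,0,0,0,0,0.1],[0,0,0,0,0,0.1],[0,0,0,0,0,0.1]]' 46
python3 -m crank '[[0,0,0,0,0,0.1],[0,0,0,0,0,0.1],[0,0,0,0,0,0.1],[0,0,0,0,0,0.1],[0,0,0,0,0,0.1]]' 46
python3 -m crank '[[0,0,0,0,0,0.1],[0,0,0,0,0,0.1],[0,0,0,0,0,0.1],[0,0,0,0,0,0.1],[0,0,0,0,0,0.1]]' 46
python3 -m crank '[[0,0,0,0,0,0.1],[0,0,0,0,0,0.07],[0,0,0,0,0,0],[0,0,0,0,0,0]]' 46
python3 -c "
from plant import bot
o=bot.get_obs();print(o['moment'])"
```

```text
time: 58.95
tool_pos: [628.5, -19.2, 81.7]
tcp_rot: [3.14, 0.005, 2.599]
contact_force: [-0.3, -0.0, -0.1]
grip_width: 42.6
finger_force: 0.0
time: 59.58
tool_pos: [627.9, -18.0, 81.8]
tcp_rot: [3.139, 0.003, 2.108]
contact_force: [-2.2, 2.6, 0.4]
grip_width: 42.9
finger_force: 89.9
time: 60.2
tool_pos: [628.2, -18.7, 81.8]
tcp_rot: [3.138, 0.002, 1.607]
contact_force: [0.4, -0.1, 1.1]
grip_width: 42.2
finger_force: 80.6
time: 60.82
tool_pos: [627.9, -21.6, 82.2]
tcp_rot: [3.136, 0.004, 1.103]
contact_force: [-6.9, -12.7, 3.4]
grip_width: 43.2
finger_force: 37.6
time: 61.32
tool_pos: [625.4, -24.4, 82.2]
tcp_rot: [3.138, 0.009, 0.936]
contact_force: [-13.3, -20.0, 9.5]
grip_width: 44.9
finger_force: 39.5
[-3.09170784  2.30176094  1.53871458]
```

```bash
python3 -m crank '[[0,0,0,0,0,-0.1],[0,0,0,0,0,-0.1],[0,0,0,0,0,0],[0,0,-0.05,0,0,0],[0,0,-0.06,0,0,0]]' 46
python3 -m crank '[[0.02,0,-0.05,0,0,0],[0.02,0,-0.05,0,0,0],[0.02,0,-0.05,0,0,0],[0,0,0,0,0,0],[0,0,0,0,0,0]]' 46
cat > ptr.py <<'E'
import sys
from h import *
from plant import bot
def click(o,c):
    M=T(o);im=c["color"].astype(np.float32)
    f=lambda t,r,e:cv2.getRectSubPix(im,(1,1),wproj(c,M,[627.5+e[0]+r*np.cos(t),-18.5+e[1]+r*np.sin(t),104]))[0,0].min()
    best=[]
    for k in np.arange(-.4,6.5,.1):
        t=3.194-k*.5236
        best.append((max(np.mean([f(t,r,(a,b)) for r in(8,11,14,17,20)]) for a in(-2,0,2) for b in(-2,0,2)),round(k,1)))
    return sorted(best)[::-1][:4]
if __name__=="__main__":
    for n in("w5","w6","w7"):print(n,click(*pickle.load(open(n+".pkl","rb"))))
    o=bot.get_obs();c=bot.capture("wrist");pickle.dump((o,c),open(sys.argv[1]+".pkl","wb"));print(o["tool_pos"],o["tcp_rot"],click(o,c))
E
python3 ptr.py w20
```

```text
time: 61.95
tool_pos: [627.1, -19.4, 191.9]
tcp_rot: [3.14, -0.0, 1.132]
contact_force: [0.9, 1.0, -0.5]
grip_width: 41.9
finger_force: 0.0
time: 62.58
tool_pos: [652.0, 35.7, 339.9]
tcp_rot: [3.139, -0.001, 1.133]
contact_force: [0.3, -0.5, -1.0]
grip_width: 41.7
finger_force: 0.0
w5 [(np.float32(252.48259), np.float64(1.0)), (np.float32(252.47012), np.float64(0.9)), (np.float32(252.22507), np.float64(1.1)), (np.float32(249.12863), np.float64(0.8))]
w6 [(np.float32(247.73955), np.float64(-0.0)), (np.float32(247.49504), np.float64(-0.1)), (np.float32(242.71756), np.float64(0.2)), (np.float32(227.27986), np.float64(0.1))]
w7 [(np.float32(250.01236), np.float64(0.1)), (np.float32(243.33867), np.float64(-0.1)), (np.float32(239.45312), np.float64(0.2)), (np.float32(239.2349), np.float64(-0.2))]
[652.00131984  35.65914519 339.91588112] [ 3.13926356e+00 -5.01348471e-04  1.13314854e+00] [(np.float32(249.4039), np.float64(2.0)), (np.float32(249.16557), np.float64(1.9)), (np.float32(247.52946), np.float64(2.1)), (np.float32(239.40117), np.float64(2.2))]
```

The pointer detector, checked against the earlier pictures, reads click 2, so one more click is needed.

```bash
python3 -m crank '[[-0.02,0,0.05,0,0,-0.175],[0,0,0.05,0,0,-0.175],[0,0,0,0,0,0],[0,0,0,0,0,0]]' 46
python3 - <<'E'
from h import *
print(plan([627.5,-18.5,160],[np.pi,0,1.48]))
E
```

```text
time: 63.12
tool_pos: [644.8, 17.7, 240.0]
tcp_rot: [3.139, 0.0, 1.48]
contact_force: [0.2, -0.7, 0.4]
grip_width: 42.2
finger_force: 0.0
(array([-0.0376, -0.0141,  0.0799]), array([0.0023, 0.0001, 0.    ]))
```

```bash
python3 -m crank '[[-0.0376,-0.0141,0.03,0,0,0],[0,0,0.05,0,0,0],[0,0,0,0,0,0],[0,0,0.04,0,0,0],[0,0,0.04,0,0,0]]' 46
python3 -m crank '[[0,0,0,0,0,0],[0,0,0,0,0,0.1],[0,0,0,0,0,0.1],[0,0,0,0,0,0.1],[0,0,0,0,0,0.1]]' 46
python3 -m crank '[[0,0,0,0,0,0.08],[0,0,0,0,0,0.06],[0,0,0,0,0,0]]' 46
python3 -m crank '[[0,0,0,0,0,0.04],[0,0,0,0,0,0]]' 46
python3 -c "
from plant import bot
o=bot.get_obs();print(o['moment'])"
```

```text
time: 63.75
tool_pos: [630.0, -18.1, 81.7]
tcp_rot: [3.134, 0.0, 1.483]
contact_force: [-0.6, 0.2, -0.6]
grip_width: 42.5
finger_force: 0.0
time: 64.38
tool_pos: [628.2, -20.2, 82.3]
tcp_rot: [3.136, 0.003, 1.084]
contact_force: [-0.8, -3.5, 0.5]
grip_width: 42.6
finger_force: 3.1
time: 64.75
tool_pos: [629.1, -18.3, 82.0]
tcp_rot: [3.136, -0.003, 0.944]
contact_force: [-0.4, 1.0, 0.1]
grip_width: 42.0
finger_force: 0.0
time: 65.0
tool_pos: [628.0, -18.2, 80.1]
tcp_rot: [3.139, -0.001, 0.905]
contact_force: [-0.3, 0.1, 0.7]
grip_width: 42.1
finger_force: 0.0
[-0.01477009 -0.08024809 -0.01897669]
```

```bash
python3 -m crank '[[0,0,0,0,0,-0.05],[0,0,-0.05,0,0,0],[0,0,-0.06,0,0,0],[0.02,0,-0.05,0,0,0],[0.02,0,-0.05,0,0,0]]' 46
python3 -m crank '[[0.02,0,-0.05,0,0,0],[0,0,0,0,0,0],[0,0,0,0,0,0]]' 46
python3 ptr.py w21 | tail -1
python3 -m crank '[[-0.05,0.03,0,0,0,0.18],[-0.05,0.03,0,0,0,0.18],[-0.05,0.03,0,0,0,0.18],[-0.03,0.05,0,0,0,0.18],[0,0.05,0,0,0,0.1]]' 46
python3 -m crank '[[0,0,0,0,0,0],[0,0,0,0,0,0]]' 46
```

```text
time: 65.62
tool_pos: [650.1, 14.8, 291.5]
tcp_rot: [3.14, -0.001, 0.955]
contact_force: [1.1, -0.4, -0.3]
grip_width: 42.2
finger_force: 0.0
time: 66.0
tool_pos: [661.2, 30.8, 337.9]
tcp_rot: [-3.141, 0.0, 0.955]
contact_force: [0.5, -0.0, -0.7]
grip_width: 41.8
finger_force: 0.0
[661.1626046   30.78510049 337.90350962] [-3.14135238e+00  4.58746950e-04  9.54871659e-01] [(np.float32(250.55095), np.float64(3.0)), (np.float32(247.96072), np.float64(2.9)), (np.float32(243.50577), np.float64(3.2)), (np.float32(242.59494), np.float64(2.7))]
time: 66.68
tool_pos: [619.9, -245.5, 337.7]
tcp_rot: [-3.141, 0.002, 0.128]
contact_force: [1.2, -1.0, -0.6]
grip_width: 42.4
finger_force: 0.0
time: 66.92
tool_pos: [621.3, -242.9, 336.8]
tcp_rot: [-3.14, 0.002, 0.134]
contact_force: [0.3, 0.6, 0.8]
grip_width: 42.2
finger_force: 0.0
```

```bash
python3 -m crank '[[-0.04,0,0,0,0,0.08],[-0.04,0,0,0,0,0],[0,0,0,0,0,0],[0,0,0,0,0,0]]' 46
python3 - 2>/dev/null <<'E'
from wells import *
from plant import bot
from scipy.optimize import least_squares
o=bot.get_obs();c=bot.capture("wrist");M=T(o);pickle.dump((o,c),open("w22.pkl","wb"));P=wells(c,M,84.4)
for x in([659.4,-342.2,.053],[653.9,-237.4,.053],[648.4,-132.6,.053]):print(fit(P,x,18.03))
# rail fronts/rears at z=70 in this view, lane frame yaw .0526
im=c["color"].astype(np.float32)
L=M.copy()
for cx,cy in([659.4,-342.2],[653.9,-237.4],[648.4,-132.6]):
    C,S=np.cos(.0526),np.sin(.0526)
    for x in(-67,67):
        pr=np.array([cv2.getRectSubPix(im,(1,1),wproj(c,M,[cx+C*x-S*y,cy+S*x+C*y,70]))[0,0].min() for y in np.arange(-52,52,1.)])
        d=np.arange(-52,52)[(pr>55)&(pr<100)];print(x,d[d<0].min() if (d<0).any() else None,d[d<0].max() if (d<0).any() else None,d[d>0].min() if (d>0).any() else None,d[d>0].max() if (d>0).any() else None)
t=bot.capture("top");cv2.imwrite("pics/t3.png",t["color"])
g=t["color"].astype(int);sub=g[200:250,200:285];
# black block & blade in top view
blk=(g.max(2)<45);ys,xs=np.where(blk[205:245,205:280]);print("block",px(t,xs.mean()+205,ys.mean()+205,97))
d=pickle.load(open("d0.pkl","rb"))["top"]["color"].astype(int);ys,xs=np.where(d.max(2)[205:245,205:280]<45);print("orig block",px(t,xs.mean()+205,ys.mean()+205,97))
for n,(u,v) in dict(bottle_b=(250,130),jar=(289,138),beaker=(103,207),bottle_a=(98,246),tray=(351,229),bottle_c=(406,228)).items():
    print(n,np.abs(g[v-14:v+14,u-14:u+14]-d[v-14:v+14,u-14:u+14]).mean().round(1),end=" ")
E
```

```text
time: 67.42
tool_pos: [542.8, -249.6, 338.6]
tcp_rot: [3.141, -0.001, 0.056]
contact_force: [0.9, 0.4, 0.1]
grip_width: 42.1
finger_force: 0.0
(24, 24, array([ 6.59721e+02, -3.43430e+02,  5.50000e-02,  1.80400e+01]), np.float64(0.05))
(24, 24, array([ 6.54480e+02, -2.39125e+02,  4.20000e-02,  1.80120e+01]), np.float64(0.05))
(24, 24, array([ 6.46557e+02, -1.33299e+02,  4.90000e-02,  1.80360e+01]), np.float64(0.04))
-67 -43 -30 30 44
67 None None 40 42
-67 -42 -31 32 42
67 None None 42 42
-67 -48 -33 22 47
67 -45 -31 None None
block [456.43727191 -31.98964435]
orig block [449.79120521 -11.81872033]
bottle_b 9.9 jar 11.0 beaker 9.5 bottle_a 9.0 tray 23.2 bottle_c 7.1
```

```bash
python3 -m crank '[[0,-0.05,0,0,0,0],[0,-0.06,0,0,0,0],[0,-0.06,0,0,0,0],[0,-0.06,0,0,0,0],[0,-0.06,0,0,0,0]]' 46
python3 -m crank '[[0,-0.06,0,0,0,0],[0,-0.06,0,0,0,0],[0,0,0,0,0,0],[0,0,0,0,0,0]]' 46
python3 - <<'E'
from h import *
from plant import bot
t=bot.capture("top");g=t["color"].astype(int);d=pickle.load(open("d0.pkl","rb"))["top"]["color"].astype(int)
for q in(g,d):
    m=(q[...,2]-q[...,:2].max(2)>60)[205:255,325:375];ys,xs=np.where(m);print(len(xs),xs.mean(),ys.mean())
for n,(u,v) in dict(bottle_b=(250,130),jar=(289,138),bottle_c=(406,228)).items():print(n,np.abs(g[v-14:v+14,u-14:u+14]-d[v-14:v+14,u-14:u+14]).mean().round(1))
E
```

```text
time: 68.15
tool_pos: [527.0, 41.5, 337.8]
tcp_rot: [-3.141, -0.0, 0.055]
contact_force: [1.0, -1.3, -0.1]
grip_width: 42.6
finger_force: 0.0
time: 68.65
tool_pos: [520.5, 159.0, 337.6]
tcp_rot: [3.141, 0.0, 0.055]
contact_force: [0.2, -1.0, -1.0]
grip_width: 42.2
finger_force: 0.0
469 25.036247334754798 24.437100213219615
463 25.017278617710584 24.535637149028076
bottle_b 5.8
jar 6.3
bottle_c 5.0
```

```bash
python3 -m crank '[[0,-0.06,0,0,0,0],[0,-0.06,0,0,0,0],[0,-0.06,0,0,0,0],[0,-0.06,0,0,0,0],[0,0,0,0,0,0]]' 46
python3 - <<'E'
from h import *
from plant import bot
t=bot.capture("top");g=t["color"].astype(int)
ys,xs=np.where(g.max(2)[205:245,205:280]<45);print(len(xs),"block",px(t,xs.mean()+205,ys.mean()+205,97))
for y in(60,100,140):print(y,[int(g[tuple(int(round(k)) for k in proj(t,[x,y,4])[::-1])].min()) for x in range(380,535,6)])
E
```

```text
time: 69.32
tool_pos: [507.2, 400.7, 336.3]
tcp_rot: [3.141, 0.002, 0.056]
contact_force: [0.4, -0.7, -0.3]
grip_width: 42.3
finger_force: 0.0
56 block [456.46103581 -32.26991552]
60 [120, 117, 76, 77, 76, 79, 77, 74, 74, 98, 98, 99, 97, 97, 97, 96, 83, 71, 69, 70, 73, 71, 70, 93, 127, 124]
100 [115, 106, 80, 81, 86, 81, 82, 82, 87, 98, 99, 96, 106, 96, 98, 100, 87, 77, 77, 77, 77, 74, 78, 109, 123, 123]
140 [123, 98, 81, 81, 80, 78, 81, 84, 94, 99, 102, 105, 105, 103, 98, 103, 82, 80, 85, 85, 87, 81, 85, 116, 121, 120]
```

The lifter is centred on its mat, the three plates are on their lanes, and the dial is on click 3. Handing in.

```bash
python3 -c "
from plant import bot
print(bot.close_job())"
```

```text
the job is handed in; nothing more can be done
None
```

The job is handed in: the dial was turned off first, all three plates were moved with the lifter to within about 2 mm of their lane centres, the dial was then set to click 3, and the lifter is back in the middle of its mat. No bottle, jar or tray I compared had visibly moved, but I did not compare the beaker again at the end.

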